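Tug-check the air-hammer chisels

TASK

Check that each of the three chisels is held by its air hammer: tug it straight out along its axis, past the idle play, with a pull of about 16 N and never more than 22 N, so that the collar is drawn out and bares its green band. One is not held and comes out: lay that one in the red tray, let go of everything, and leave the other things on the bench where they are.

Things in the scene. Friction and masses are not known exactly. Their poses are not given: they have to be found in the camera images.
- stand_a: Fixed blue air-hammer barrel (44 mm dia) clamped nose-up on a dark 150x110 mm foot. Origin: centre of the foot's underside, z up. Its axis leans 35 deg from vertical towards its own -x (roughly to the robot): pull-out direction (-0.574, 0, 0.819) in this frame; nose rim centre at (-0.045, 0, 0.115). A yellow guard hoop overhangs it (see rim): come in along the axis.
- chisel_a_mid (a point): Middle, on the axis, of a steel chisel 115 mm long, about 0.14 kg, standing along its stand's axis. Axes as the stand's. From the middle: 16 mm dia shaft from 6 mm below to 41 mm above (grip 15 to 28 mm above), blade 18x6 mm to 58 mm above, 12 mm dia shank to 58 mm below, 20 to 30 mm of it in the nose. If held, up to 10 mm of hidden play (under 4 N), then fast; if not, lifts out like its own weight.
- collar_a (a point): Centre of the top face of the 24 mm dia aluminium collar round the shank, on the axis, 8 mm above the rim as found. In a sound retainer the collar is a drag pointer: a pull over about 10 N draws it out with the chisel, 1 mm more per newton (3 mm at 13 N, 12 mm at 22 N); it stays out when let go (springing back to 6 or 7 mm at most). Under it a 6 mm green band, then red.
- rim_a (a point): Centre of the upper rim of the fixed 32 mm dia steel nose, on the axis. The guard hoop (two yellow 10 mm side bars at the stand's y = +-50 mm, three cross bars between) runs parallel to the axis, 75 mm from it on the upper far side, to 175 mm past the rim.
- stand_b: Fixed blue air-hammer barrel (44 mm dia) clamped nose-up on a dark 150x110 mm foot. Origin: centre of the foot's underside, z up. Its axis leans 35 deg from vertical towards its own -x (roughly to the robot): pull-out direction (-0.574, 0, 0.819) in this frame; nose rim centre at (-0.045, 0, 0.115). A yellow guard hoop overhangs it (see rim): come in along the axis.
- chisel_b_mid (a point): Middle, on the axis, of a steel chisel 115 mm long, about 0.14 kg, standing along its stand's axis. Axes as the stand's. From the middle: 16 mm dia shaft from 6 mm below to 41 mm above (grip 15 to 28 mm above), blade 18x6 mm to 58 mm above, 12 mm dia shank to 58 mm below, 20 to 30 mm of it in the nose. If held, up to 10 mm of hidden play (under 4 N), then fast; if not, lifts out like its own weight.
- collar_b (a point): Centre of the top face of the 24 mm dia aluminium collar round the shank, on the axis, 8 mm above the rim as found. In a sound retainer the collar is a drag pointer: a pull over about 10 N draws it out with the chisel, 1 mm more per newton (3 mm at 13 N, 12 mm at 22 N); it stays out when let go (springing back to 6 or 7 mm at most). Under it a 6 mm green band, then red.
- rim_b (a point): Centre of the upper rim of the fixed 32 mm dia steel nose, on the axis. The guard hoop (two yellow 10 mm side bars at the stand's y = +-50 mm, three cross bars between) runs parallel to the axis, 75 mm from it on the upper far side, to 175 mm past the rim.
- stand_c: Fixed blue air-hammer barrel (44 mm dia) clamped nose-up on a dark 150x110 mm foot. Origin: centre of the foot's underside, z up. Its axis leans 35 deg from vertical towards its own -x (roughly to the robot): pull-out direction (-0.574, 0, 0.819) in this frame; nose rim centre at (-0.045, 0, 0.115). A yellow guard hoop overhangs it (see rim): come in along the axis.
- chisel_c_mid (a point): Middle, on the axis, of a steel chisel 115 mm long, about 0.14 kg, standing along its stand's axis. Axes as the stand's. From the middle: 16 mm dia shaft from 6 mm below to 41 mm above (grip 15 to 28 mm above), blade 18x6 mm to 58 mm above, 12 mm dia shank to 58 mm below, 20 to 30 mm of it in the nose. If held, up to 10 mm of hidden play (under 4 N), then fast; if not, lifts out like its own weight.
- collar_c (a point): Centre of the top face of the 24 mm dia aluminium collar round the shank, on the axis, 8 mm above the rim as found. In a sound retainer the collar is a drag pointer: a pull over about 10 N draws it out with the chisel, 1 mm more per newton (3 mm at 13 N, 12 mm at 22 N); it stays out when let go (springing back to 6 or 7 mm at most). Under it a 6 mm green band, then red.
- rim_c (a point): Centre of the upper rim of the fixed 32 mm dia steel nose, on the axis. The guard hoop (two yellow 10 mm side bars at the stand's y = +-50 mm, three cross bars between) runs parallel to the axis, 75 mm from it on the upper far side, to 175 mm past the rim.
- tray: Fixed red reject tray, open box 200 (x) x 150 (y) x 28 mm high, walls 4 mm, floor 4 mm thick. Origin: centre of its underside.
- hammer: Hammer, about 280 mm long, standing or lying on the bench; a bystander, leave it. Origin under its middle.
- wrench: Wrench, about 170 mm long, standing or lying on the bench; a bystander, leave it. Origin under its middle.
- brush: Brush, about 180 mm long, standing or lying on the bench; a bystander, leave it. Origin under its middle.
- driver: Screwdriver, about 180 mm long, standing or lying on the bench; a bystander, leave it. Origin under its middle.
- can: Aluminium can, 66 mm dia, 110 mm high, standing or lying on the bench; a bystander, leave it. Origin under its middle.
- jar: Amber jar, 70 mm dia, 85 mm high, standing or lying on the bench; a bystander, leave it. Origin under its middle.
Mind the look-alikes: they are no part of the job. What is shaped like the part that bears chisel_c_mid but turquoise is not meant.

How it is judged:
By the outcome, as a careful person would: the job done as asked, in the order asked, and still so for the second after the job is handed in, with the robot touching nothing.
It also fails if it takes over 72 s, if anything falls off the work surface, if the arm or the gripper's body presses on something with over 40 N, if the wrist force passes 120 N, or if a joint passes its speed limit or range.

ROBOT

A 6-joint arm with a two-finger parallel gripper is mounted at the origin on the work surface. World frame = base frame: x ahead of the robot, y to its left, z up, the work surface at z = 0. Lengths are in mm, angles in rad, forces in N, time in s.
With the tool pointing down it reaches from about 275 to 750 mm from the base axis. Payload 10.2 kg.
Tool frame: the origin (TCP) lies at the very end of the fingers, on their centre line; the grasp point (between the pads) lies 19 mm behind it (ctrl.pinch_z is the distance from the TCP to the grasp point, in mm); y points along the fingers, z is the direction in which the jaws open and shut, and the axes are right-handed (so a half turn about y gives the same grasp; the last joint's range is limited). The gripper opens to 85 mm and grips with 20 to 120 N. Pads are 22 mm wide; open, the fingers measure 114 mm over their backs; the gripper's body (76 mm by 85 mm) begins 54 mm behind the grasp point. The pads swing forward as they close: fully open they stand 13 mm farther back than shut.
Start: joints at [-1.487, 0.313, 1.498, -0, 1.331, -0.223], TCP at [158.542, -500.495, 231.294] pointing down, gripper open.
Joint ranges: [-2.94, 2.94], [-0.97, 2.17], [0.19, 2.56], [-1.23, 4.37], [0.02, 3.11], [-2.88, 2.88]. Speed limits (rad/s): [2.39, 2.39, 3.01, 3.14, 3.14, 3.14].

INTERFACE

Orientations are given as a unit quaternion [w, x, y, z].
In Python, from rig import sense, eyes, ctrl gives the robot as it stands. The module is installed in compiled form; this text tells all that it offers.
- The arm moves only by the shell command python3 -m handwheel 'ROWS' [FORCE]. ROWS is JSON, a list of rows, each an object of numbers: "grip": the finger opening in mm, from 0 to 85.4; "tx", "ty", "tz": the shift along the tool's x, y, z in mm; "wx", "wy", "wz": the turn, a rotation vector about the tool's x, y, z in rad. In form: [{"grip": .., "tx": .., "ty": .., "tz": .., "wx": .., "wy": .., "wz": ..}, ...]. A call has 1 to 10 rows; each row shifts and turns the commanded pose from where the row before left it, along the tool's axes as they then stand; what a row does not reach is not made up. A row lasts 1/12 s, in which the tool goes at most 41.7 mm and 7.16 degrees, less where a joint would pass 70% of its speed; a pose out of reach is approached as far as the arm can. A call is refused whole if a number of a shift passes 41.7 or a number of a turn 0.125, either way. A call with a gripper value outside its range is refused whole. The fingers move at their own pace and stop on an object; FORCE is the grip in N (left out, the last holds). Time passes only in rows, so rows that do not move let the fingers close. It gives the time, the measured TCP pose, the force and the opening at its end, in the units of the state.
- sense(): the state, without advancing time (a new reading comes with each control period).
- eyes.capture(name): name is "scene" or "top"; returns a dict with "pixels" (384x512x3 uint8, red, green, blue), "mtx" (3x3 intrinsics, pixels), "dist" ([k1, k2, p1, p2, k3] as OpenCV has them; the pictures are not rectified), "R" (3x3) and "t" (3): a world point X has camera coordinates R X + t. Camera axes: x right, y down, z forward; pixel columns grow to the right and rows downward; lengths in mm; the calibration is good to about 2 mm. A picture is of the moment at which its call begins. There is no depth.
- ctrl.finish_job(): hands the job in, once; it reports no verdict.
The state is a dict: "time_s": time; "joints": joint angles; "dq": joint speeds; "tau": joint torques, N m; "eef_pos": TCP position; "ee_rot": TCP orientation; "force": force on the tool from outside, world axes, zero at the start; "wrist_torque": the same for the moment, N m; "grip_width": opening from 0.0 (shut) to 1.0 (fully open).
Only numpy, scipy, OpenCV 4.12 (cv2) and the standard library are available. Lean on these libraries where they do the work, as an engineer would, in place of code of your own. Each camera call takes 0.05 s, during which the arm holds its last target.

## Working session

There is one attempt and no reset: what is moved stays moved. The work goes in short steps, Python scripts to look and compute and a shell command to move; the robot and the scene stay as the last step left them, time stands still between calls to the robot, and variables do not carry over. Pictures are saved under pics/ and viewed, and the job is handed in when it is done.

```bash
mkdir -p pics; python3 - <<'E'
from rig import sense, eyes, ctrl
import cv2,json
print({k:(v if not hasattr(v,'tolist') else v.tolist()) for k,v in sense().items()}, ctrl.pinch_z)
for n in("scene","top"):
    c=eyes.capture(n); cv2.imwrite(f"pics/{n}0.png",cv2.resize(c["pixels"][:,:,::-1],(800,600),interpolation=cv2.INTER_CUBIC))
    cv2.imwrite(f"pics/raw_{n}0.png",c["pixels"][:,:,::-1])
    print(n,c["mtx"],c["dist"],c["R"],c["t"])
E
```

```text
{'time_s': 0.0, 'joints': [-1.487373887167767, 0.31346422186569456, 1.4984603749692054, 1.7916056961336028e-06, 1.331016132644351, -0.22341776610899275], 'dq': [0.0028663098744954774, 0.000550896549586823, -0.0005581454244346834, 0.0013099628591734663, -0.00034015356621773724, -0.0006258260665342367], 'tau': [0.0005782551670563407, -41.22703671455383, -25.974665880203247, -0.00014725451364938635, 0.00413514775573276, -1.2239463842433906e-05], 'eef_pos': [158.53210246481075, -500.2098394469446, 230.719039252429], 'ee_rot': [0.10809309122110865, -0.10802519417992751, 0.6992765188549087, -0.6983257056924187], 'force': [-0.1131916493103461, 0.42309844807843633, -0.3490455559091382], 'wrist_torque': [0.012474579241608112, 0.004880455778729922, 0.04540964675594025], 'grip_width': 0.9985791504757363} 18.700000000000003
scene [[359.54293751   0.         259.91734491]
 [  0.         359.54293751 193.16098518]
 [  0.           0.           1.        ]] [0.02470775 0.         0.         0.         0.        ] [[ 0.43467184  0.90044769  0.01594844]
 [ 0.53118592 -0.24203766 -0.81194784]
 [-0.72725643  0.36140245 -0.58351209]] [-251.57944871 -200.70207376 1415.6875238 ]
top [[412.63049334   0.         261.11663359]
 [  0.         412.63049334 189.49816705]
 [  0.           0.           1.        ]] [-0.03695072  0.          0.          0.          0.        ] [[ 0.01289537 -0.9998687  -0.00981259]
 [-0.99353102 -0.0117051  -0.11295621]
 [ 0.11282652  0.01120573 -0.99355151]] [ 10.5128449  580.75897027 989.48553343]
```

View pics/scene0.png

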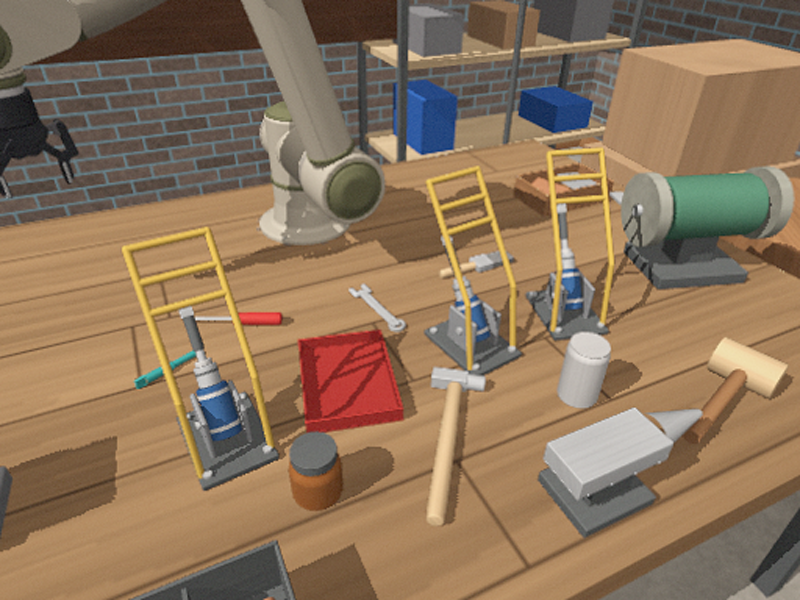

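View pics/top0.png

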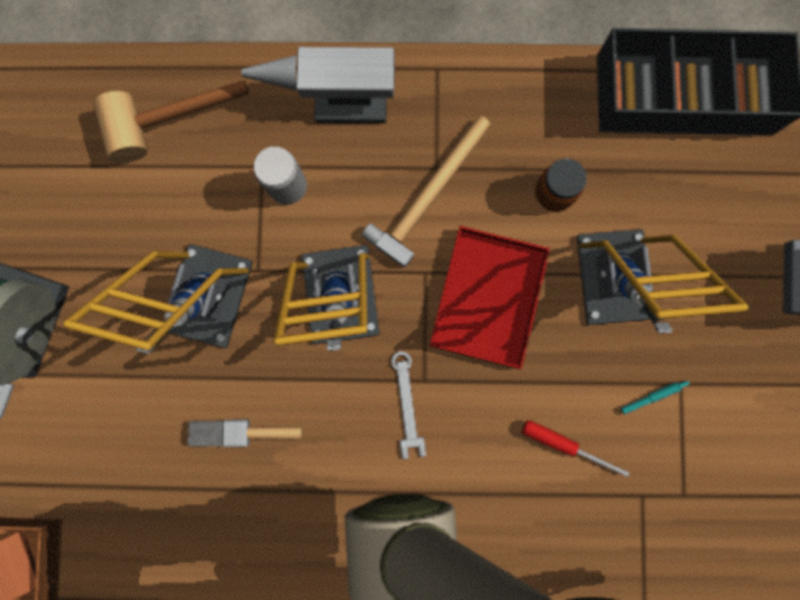

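```bash
python3 - <<'E'
import cv2,numpy as np
def crop(n,x0,y0,x1,y1,s,out):
    im=cv2.imread(f"pics/raw_{n}0.png")[y0:y1,x0:x1]
    im=cv2.resize(im,None,fx=s,fy=s,interpolation=cv2.INTER_CUBIC)
    for i in range(x0-x0%20+20,x1,20): cv2.putText(im,str(i),((i-x0)*s,10),0,.35,(255,255,255),1); cv2.line(im,((i-x0)*s,12),((i-x0)*s,18),(255,255,255),1)
    for i in range(y0-y0%20+20,y1,20): cv2.putText(im,str(i),(0,(i-y0)*s),0,.35,(255,255,255),1)
    cv2.imwrite(out,im); 
crop("top",35,145,250,235,3,"pics/tl.png")
crop("top",270,140,485,245,3,"pics/tr.png")
crop("scene",70,140,185,320,3,"pics/sr.png")
crop("scene",265,85,400,245,3,"pics/sl.png")
a=[cv2.imread(f"pics/{n}.png") for n in("tl","tr")]
cv2.imwrite("pics/T.png",np.vstack([x for x in a]))
a=[cv2.imread(f"pics/{n}.png") for n in("sr","sl")]
h=max(x.shape[0] for x in a)
cv2.imwrite("pics/S.png",np.hstack([cv2.copyMakeBorder(x,0,h-x.shape[0],0,0,cv2.BORDER_CONSTANT) for x in a]))
E
```

```text
(no output)
```

View pics/T.png

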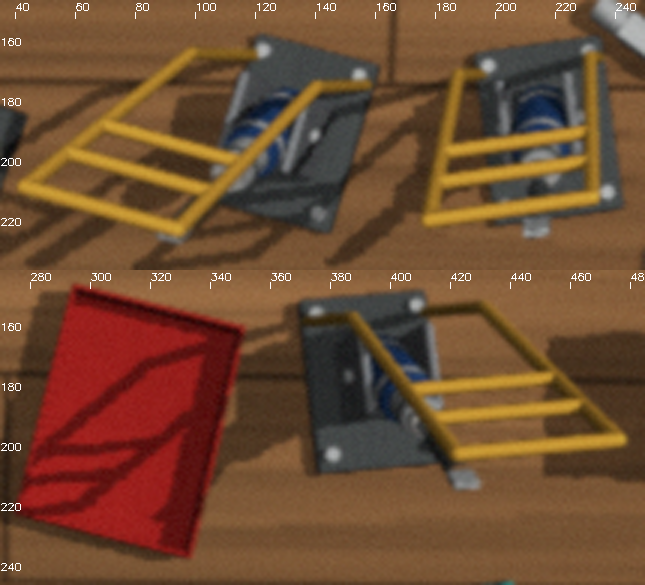

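View pics/S.png

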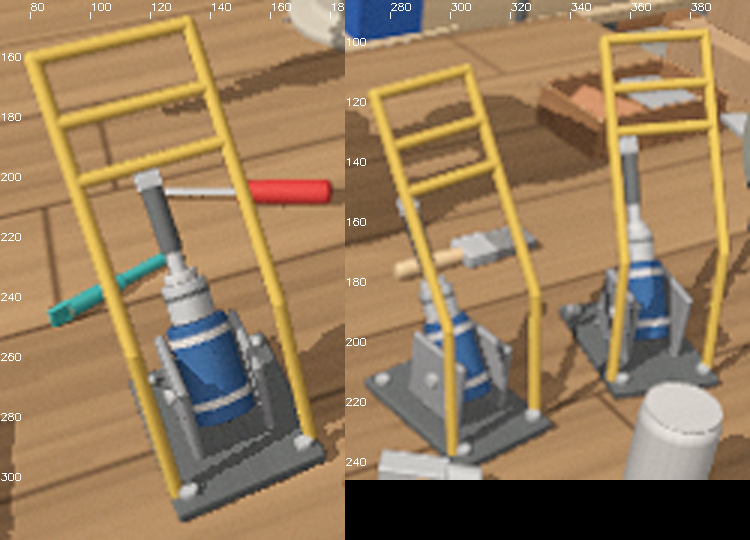

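```bash
cat > h.py <<'E'
import numpy as np,cv2
from scipy.optimize import least_squares
from scipy.spatial.transform import Rotation as Ro
C={"scene":(np.array([[359.54293751,0,259.91734491],[0,359.54293751,193.16098518],[0,0,1]]),np.array([0.02470775,0,0,0,0]),np.array([[0.43467184,0.90044769,0.01594844],[0.53118592,-0.24203766,-0.81194784],[-0.72725643,0.36140245,-0.58351209]]),np.array([-251.57944871,-200.70207376,1415.6875238])),
"top":(np.array([[412.63049334,0,261.11663359],[0,412.63049334,189.49816705],[0,0,1]]),np.array([-0.03695072,0,0,0,0]),np.array([[0.01289537,-0.9998687,-0.00981259],[-0.99353102,-0.0117051,-0.11295621],[0.11282652,0.01120573,-0.99355151]]),np.array([10.5128449,580.75897027,989.48553343]))}
def proj(n,X):
    K,d,R,t=C[n]
    return cv2.projectPoints(np.atleast_2d(np.float64(X)),cv2.Rodrigues(R)[0],t,K,d)[0].reshape(-1,2)
def ray(n,uv):
    K,d,R,t=C[n]
    u=cv2.undistortPoints(np.float64([[uv]]),K,d).ravel()
    return -R.T@t, R.T@np.r_[u,1]
def onplane(n,uv,z):
    o,d=ray(n,uv); return o+d*(z-o[2])/d[2]
AX=np.array([-np.sin(np.radians(35)),0,np.cos(np.radians(35))]); PE=np.array([.8192,0,.5736]); RIM=np.array([-45,0,115.])
def w(p,X): 
    c,s=np.cos(p[2]),np.sin(p[2]); return np.array([[c,-s,0],[s,c,0],[0,0,1]])@np.asarray(X,float)+np.r_[p[:2],0]
E
cat > fit.py <<'E'
from h import *
FT=10
def hp(sy,e=170): return RIM+75*PE+e*AX+np.array([0,50*sy,0])
def ft(sx,sy): return np.array([75*sx,55*sy,FT])
def tip(l): return RIM+l*AX
D={"L":[("top",hp(1),(42.3,207.3)),("top",hp(-1),(95.3,222.3)),("top",ft(1,1),(122.3,157)),("top",ft(1,-1),(161,167)),("top",ft(-1,-1),(144.3,222.3)),
("scene",hp(-1),(351.3,97.7)),("scene",hp(1),(386,96.3)),("scene",ft(1,-1),(355.7,217)),("scene",ft(1,1),(390,212.7))],
"M":[("top",hp(1),(177.7,218.3)),("top",hp(-1),(234.3,211.3)),("top",ft(1,1),(192.7,164.3)),("top",ft(1,-1),(234,157.7)),("top",ft(-1,-1),(242.3,213.7)),
("scene",hp(-1),(274,116.7)),("scene",hp(1),(306.3,108)),("scene",ft(-1,-1),(271.7,211.7)),("scene",ft(1,-1),(301.7,239.3)),("scene",ft(1,1),(333.7,226.7))],
"R":[("top",hp(1),(422.3,201.3)),("top",hp(-1),(477.7,196.3)),("top",ft(1,1),(370,151)),("top",ft(1,-1),(411.3,146.7)),("top",ft(-1,1),(375.3,207.7)),
("scene",hp(-1),(80,160)),("scene",hp(1),(132.7,146.7)),("scene",ft(1,-1),(130.7,313.7)),("scene",ft(1,1),(178.3,291.7))]}
TT={"L":((92.3,224),(359.3,133.3)),"M":((214,221),(285.7,154)),"R":((425.3,210),(119.7,200))}
I={"L":(400,300,-.3),"M":(400,130,.1),"R":(400,-320,-.05)}
for k in D:
    f=lambda p:np.concatenate([proj(n,w(p,X))[0]-np.array(u) for n,X,u in D[k]])
    r=least_squares(f,I[k],loss="soft_l1"); p=r.x
    print(k,p.round(3),np.degrees(p[2]).round(1)); print(f(p).reshape(-1,2).round(1).tolist())
    for l in(85,90,95,100): print(l,(proj("top",w(p,tip(l)))[0]-TT[k][0]).round(1),(proj("scene",w(p,tip(l)))[0]-TT[k][1]).round(1))
    print("rim",w(p,RIM).round(1))
E
python3 fit.py
```

```text
L [579.56  347.872 -44.236] -2534.5
[[1.7, -0.5], [-0.8, -1.2], [-2.1, -1.1], [-0.2, -0.1], [-0.6, 1.2], [-0.2, 1.9], [-1.5, 1.1], [-1.2, -2.0], [-0.4, -1.8]]
85 [ 0.  -1.4] [-0.4 -0.1]
90 [-1.2 -0.1] [-0.6 -1.8]
95 [-2.4  1.1] [-0.7 -3.4]
100 [-3.7  2.4] [-0.9 -5.1]
rim [536.  359.2 115. ]
M [5.83117e+02 1.28954e+02 1.49000e-01] 8.5
[[-0.1, 0.2], [-2.4, -0.2], [-0.2, -1.2], [1.1, -0.4], [0.4, 1.7], [0.3, 1.2], [-1.1, 1.4], [-1.4, -1.4], [1.4, 0.5], [-0.3, -1.8]]
85 [-0.7  2.6] [-1.1 -3.6]
90 [-0.8  3.9] [-1.6 -5.3]
95 [-0.9  5.2] [-2.2 -7.1]
100 [-0.9  6.6] [-2.7 -8.8]
rim [538.6 122.3 115. ]
R [ 618.578 -320.877  -25.025] -1433.8
[[-0.4, -0.2], [-2.4, -0.4], [-0.6, -0.6], [0.4, -0.3], [1.5, 0.9], [0.4, 1.7], [-0.7, 2.7], [-1.8, -2.2], [-0.1, -2.0]]
85 [ 0.7 -0.6] [-2.3 -3. ]
90 [1.6 0.6] [-3.  -5.1]
95 [2.6 1.9] [-3.7 -7.3]
100 [3.5 3.1] [-4.5 -9.4]
rim [ 573.8 -325.7  115. ]
```

```bash
sed -i 's/e=170/e=175/; s/^("scene",\(.*\)/("scene",\1/' fit.py
python3 - <<'E'
s=open('fit.py').read()
import re
s=re.sub(r'\("scene",ft\(([^)]*)\)',r'("scene",ft(\1)*[1,1,0]',s)
s=s.replace('np.degrees(p[2])','np.degrees(p[2])%360').replace('I[k],','I[k],x_scale=[100,100,.3],')
open('fit.py','w').write(s)
E
python3 fit.py
```

```text
File "fit.py", line 17
    print(k,p.round(3),np.degrees(p[2])%360.round(1)); print(f(p).reshape(-1,2).round(1).tolist())
                                           ^
SyntaxError: invalid decimal literal
```

```bash
sed -i 's/np.degrees(p\[2\])%360.round(1)/np.degrees(p[2]).round(2)/' fit.py; python3 fit.py
```

```text
L [ 5.80764e+02  3.47564e+02 -2.50000e-01] -14.35
[[0.4, 0.3], [-1.8, -0.5], [-2.0, -1.5], [-0.2, -0.6], [-0.4, 0.7], [-0.2, 0.3], [-1.5, -0.5], [-1.5, 1.0], [-1.0, 1.1]]
85 [ 0.3 -1.9] [-0.4  0.1]
90 [-0.9 -0.7] [-0.5 -1.6]
95 [-2.1  0.6] [-0.7 -3.3]
100 [-3.4  1.9] [-0.8 -4.9]
rim [537.2 358.7 115. ]
M [5.84321e+02 1.29542e+02 1.57000e-01] 8.98
[[-0.3, 1.2], [-2.4, 0.3], [-0.6, -1.5], [0.6, -1.0], [0.4, 1.0], [-0.0, -0.5], [-1.5, -0.3], [-1.2, 1.6], [1.8, 3.4], [-0.3, 1.0]]
85 [-0.6  2. ] [-0.9 -3.4]
90 [-0.7  3.3] [-1.5 -5.1]
95 [-0.7  4.6] [-2.  -6.8]
100 [-0.8  5.9] [-2.6 -8.6]
rim [539.9 122.5 115. ]
R [ 6.19250e+02 -3.19946e+02  1.07000e-01] 6.11
[[0.1, 0.8], [-1.6, 0.6], [-1.0, -0.9], [0.1, -0.5], [1.1, 0.6], [0.2, -0.7], [-1.0, 0.4], [-0.4, 0.8], [0.8, 1.0]]
85 [ 0.2 -0.9] [-1.7 -3. ]
90 [1.1 0.3] [-2.5 -5.1]
95 [2.1 1.6] [-3.2 -7.2]
100 [3.  2.8] [-3.9 -9.4]
rim [ 574.5 -324.7  115. ]
```

```bash
cat > ov.py <<'E'
from h import *
P={"L":(580.8,347.6,-.250),"M":(584.3,129.5,.157),"R":(619.2,-320,.107)}
CR={"L":[("top",80,165,135,235),("scene",335,120,390,200)],"M":[("top",185,165,240,235),("scene",270,140,325,220)],"R":[("top",385,155,440,225),("scene",100,185,155,265)]}
def ov(tag,imgs,s=7,P=P,ks="LMR"):
    col=[]
    for j in range(2):
        row=[]
        for k in ks:
            n,x0,y0,x1,y1=CR[k][j]
            im=cv2.resize(imgs[n][y0:y1,x0:x1],None,fx=s,fy=s,interpolation=cv2.INTER_CUBIC)
            raw=im.copy()
            for l,c in((0,(0,0,255)),(8,(0,255,255)),(30,(0,255,0)),(85,(255,0,255)),(90,(255,255,0))):
                u=(proj(n,w(P[k],RIM+l*AX))[0]-[x0,y0]+.5)*s
                cv2.circle(im,tuple(int(v) for v in u),2,c,-1)
            row+=[im]
        col.append(np.hstack(row))
    wd=max(c.shape[1] for c in col)
    cv2.imwrite(f"pics/{tag}.png",np.vstack(col))
if __name__=="__main__":
    ov("ov0",{n:cv2.imread(f"pics/raw_{n}0.png") for n in("scene","top")},s=4)
E
python3 ov.py
```

```text
(no output)
```

View pics/ov0.png

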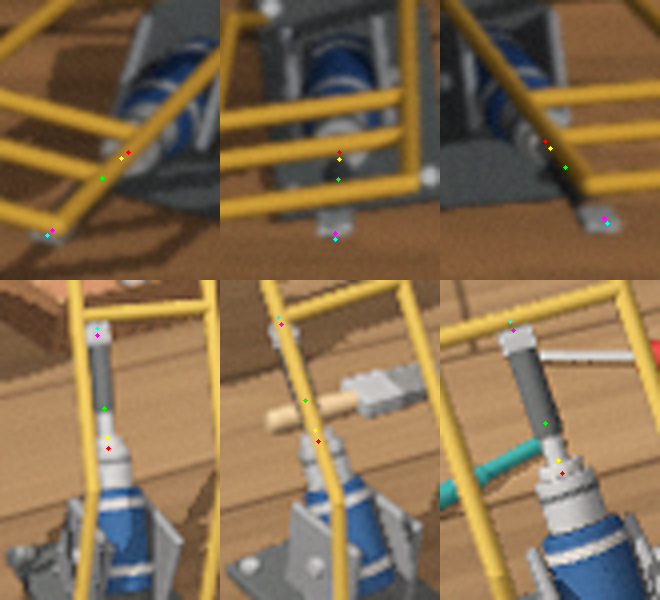

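```bash
python3 - <<'E'
import cv2,numpy as np
def crop(n,x0,y0,x1,y1,s=8):
    im=cv2.imread(f"pics/raw_{n}0.png")[y0:y1,x0:x1]
    im=cv2.resize(im,None,fx=s,fy=s,interpolation=cv2.INTER_CUBIC)
    for i in range(x0-x0%5+5,x1,5): cv2.line(im,(int((i-x0+.5)*s),0),(int((i-x0+.5)*s),5 if i%10 else 10),(0,255,255),1)
    for i in range(y0-y0%5+5,y1,5): cv2.line(im,(0,int((i-y0+.5)*s)),(5 if i%10 else 10,int((i-y0+.5)*s)),(0,255,255),1)
    return im
cv2.imwrite("pics/z1.png",np.hstack([crop("scene",340,125,372,195),crop("scene",275,145,307,215),crop("scene",108,190,140,260)]))
cv2.imwrite("pics/z2.png",np.hstack([crop("top",80,175,112,235),crop("top",200,175,232,235),crop("top",400,165,432,225)]))
E
```

```text
(no output)
```

View pics/z1.png

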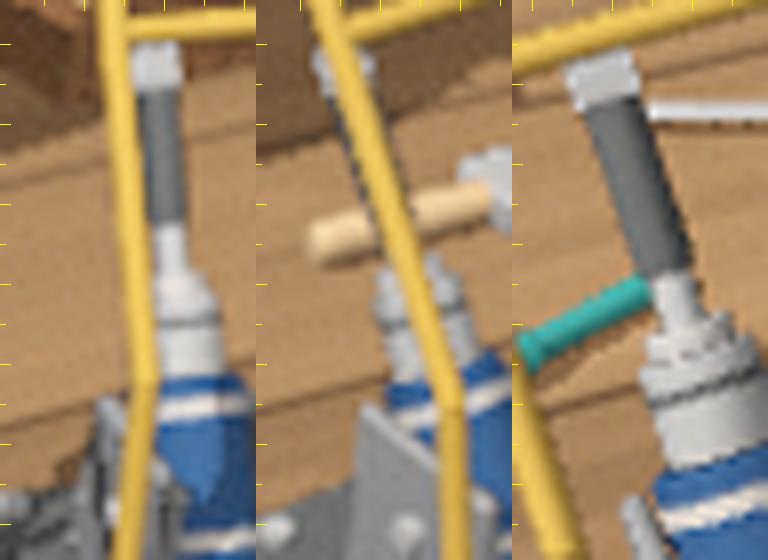

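View pics/z2.png

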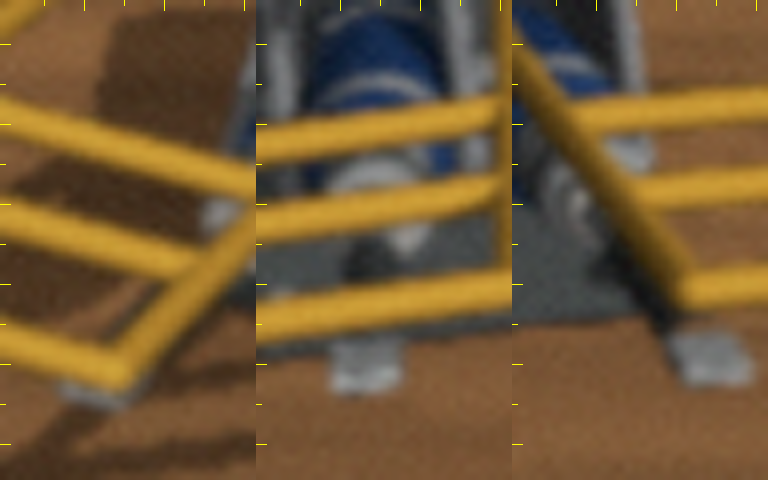

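```bash
cat >> fit.py <<'E'
print("----")
E2={"L":[("top",0,(91.8,224.5)),("scene",0,(359.1,129.8)),("scene",-17,(359.5,135.8)),("scene",-64,(360.5,152.8))],
"M":[("top",0,(213.3,222.4)),("scene",0,(285.6,150.7)),("scene",-17,(286.3,156))],
"R":[("top",0,(425.5,211.7)),("scene",0,(118.5,197)),("scene",-17,(120.1,202.6)),("scene",-64,(127,223.5))]}
for k in D:
    f=lambda p:np.concatenate([proj(n,w(p,X))[0]-np.array(u) for n,X,u in D[k]]+[2*(proj(n,w(p,tip(p[3]+dl)))[0]-np.array(u)) for n,dl,u in E2[k]]+[[(p[3]-90)/5]])
    r=least_squares(f,list(I[k])+[90],x_scale=[100,100,.3,10],loss="soft_l1"); p=r.x
    print(k,p.round(3)); print(f(p)[:-1].reshape(-1,2).round(1).tolist()); print("tip",w(p,tip(p[3])).round(1),"rim",w(p,RIM).round(1))
    # independent triangulated tip
    g=lambda X:np.concatenate([proj(n,X)[0]-np.array(u) for n,dl,u in E2[k] if dl==0])
    r=least_squares(g,w(p,tip(90))); print("tri tip",r.x.round(1),r.fun.round(1))
E
python3 fit.py | sed -n '/----/,$p'
```

```text
----
L [ 5.80753e+02  3.47413e+02 -2.49000e-01  9.34200e+01]
[[0.5, 0.3], [-1.6, -0.5], [-2.0, -1.4], [-0.2, -0.7], [-0.3, 0.7], [-0.3, 0.3], [-1.7, -0.5], [-1.5, 1.0], [-1.0, 1.1], [-2.2, -0.5], [-1.1, 1.6], [-0.8, 0.8], [0.1, -2.0]]
tip [485.2 371.7 191.5] rim [537.1 358.5 115. ]
tri tip [485.4 369.5 194. ] [-0.5 -0.4 -0.9  0.2]
M [5.85134e+02 1.29459e+02 1.53000e-01 8.56820e+01]
[[-0.4, 0.6], [-2.4, -0.1], [-0.5, -1.9], [0.7, -1.3], [0.3, 0.7], [0.2, -0.4], [-1.3, -0.2], [-1.1, 1.7], [1.9, 3.6], [-0.2, 1.2], [-0.0, 0.7], [-1.4, -0.4], [1.0, 0.8]]
tip [492.1 115.1 185.2] rim [540.7 122.6 115. ]
tri tip [493.1 115.6 184.9] [-0.2 -0.1 -0.3  0. ]
R [ 6.18390e+02 -3.19832e+02  1.03000e-01  8.65590e+01]
[[-0.2, 1.2], [-1.8, 1.2], [-0.9, -0.6], [0.2, -0.1], [0.9, 0.9], [0.3, -1.0], [-0.8, 0.3], [-0.6, 0.4], [0.7, 0.8], [0.2, -3.6], [-1.2, -1.8], [0.5, 1.5], [0.1, -0.6]]
tip [ 524.2 -329.6  185.9] rim [ 573.6 -324.5  115. ]
tri tip [ 520.9 -329.8  181.6] [-0.5 -0.1 -0.5 -0.1]
```

```bash
cat > plan.py <<'E'
from h import *
from rig import sense
P={"L":(580.75,347,-.249,93.0),"M":(585.2,129.4,.153,85.7),"R":(617.5,-320,.103,86.3)}
def target(k,d,flip=False):
    p=P[k]; Rz=Ro.from_euler('z',p[2]).as_matrix(); a=Rz@AX
    Y=-a; Z=Rz[:,1]*(-1 if flip else 1); X=np.cross(Y,Z)
    return w(p,RIM+d*AX), np.c_[X,Y,Z]
def cur():
    s=sense(); return np.array(s["eef_pos"]),Ro.from_quat(np.roll(s["ee_rot"],-1)).as_matrix(),s
def to(pt,R1):
    p,R,s=cur()
    rv=Ro.from_matrix(R.T@R1).as_rotvec(); n=max(1,int(np.ceil(np.abs(rv).max()/.12)),int(np.ceil(np.linalg.norm(rv)/.124)))
    print("t",round(s["time_s"],2),"pos",p.round(1),"rows",n,"turn/row",(rv/n).round(4))
    d=R.T@(pt-p); print("shift now",d.round(1)); d=R1.T@(pt-p); m=int(np.ceil(np.linalg.norm(d)/40)); print("shift after turn",d.round(1),m,(d/m).round(2))
def info(k):
    p,R,s=cur(); pp=P[k]; Rz=Ro.from_euler('z',pp[2]).as_matrix(); a=Rz@AX; r=p-w(pp,RIM)
    F=np.array(s["force"]); print("t %.2f along %.1f perp %.1f lat %.1f | F along %.1f perp %.1f lat %.1f | grip %.1fmm"%(s["time_s"],r@a,r@(Rz@PE),r@Rz[:,1],F@a,F@(Rz@PE),F@Rz[:,1],s["grip_width"]*85.4), "turnerr",Ro.from_matrix(R.T@target(k,0,(R[:,2]@Rz[:,1])<0)[1]).as_rotvec().round(3),"q",np.round(s["joints"],2))
E
python3 - <<'E'
from plan import *
p,R,s=cur(); print(R.round(3))
for f in(0,1): to(*target("R",230,f))
E
```

```text
[[-0.953 -0.     0.302]
 [-0.302  0.001 -0.953]
 [-0.    -1.    -0.001]]
t 0.1 pos [ 158.5 -500.3  230.8] rows 24 turn/row [ 0.0369 -0.1171 -0.0038]
shift now [-318.7  -72.5  -69.1]
shift after turn [285.9 111.5 132.1] 9 [31.76 12.39 14.68]
t 0.1 pos [ 158.5 -500.3  230.8] rows 6 turn/row [0.0106 0.0328 0.1014]
shift now [-318.7  -72.5  -69.1]
shift after turn [-285.9  111.5 -132.1] 9 [-31.76  12.39 -14.68]
```

```bash
python3 -m handwheel '[{"grip":85,"wx":0.0106,"wy":0.0328,"wz":0.1014},{"grip":85,"wx":0.0106,"wy":0.0328,"wz":0.1014},{"grip":85,"wx":0.0106,"wy":0.0328,"wz":0.1014},{"grip":85,"wx":0.0106,"wy":0.0328,"wz":0.1014},{"grip":85,"wx":0.0106,"wy":0.0328,"wz":0.1014},{"grip":85,"wx":0.0106,"wy":0.0328,"wz":0.1014},{"grip":85},{"grip":85}]' 80; python3 - <<'E'
from plan import *
to(*target("R",230,1))
E
```

```text
t 0.1 pos [ 158.5 -500.3  230.8] rows 6 turn/row [0.0106 0.0328 0.1014]
shift now [-318.7  -72.5  -69.1]
shift after turn [-285.9  111.5 -132.1] 9 [-31.76  12.39 -14.68]invalid input
```

```bash
python3 -m handwheel '[{"grip":85,"tx":0,"ty":0,"tz":0,"wx":0.0106,"wy":0.0328,"wz":0.1014},{"grip":85,"tx":0,"ty":0,"tz":0,"wx":0.0106,"wy":0.0328,"wz":0.1014},{"grip":85,"tx":0,"ty":0,"tz":0,"wx":0.0106,"wy":0.0328,"wz":0.1014},{"grip":85,"tx":0,"ty":0,"tz":0,"wx":0.0106,"wy":0.0328,"wz":0.1014},{"grip":85,"tx":0,"ty":0,"tz":0,"wx":0.0106,"wy":0.0328,"wz":0.1014},{"grip":85,"tx":0,"ty":0,"tz":0,"wx":0.0106,"wy":0.0328,"wz":0.1014}]' 80; python3 - <<'E'
from plan import *
to(*target("R",230,1))
E
```

```text
time_s: 0.6
eef_pos: [158.3, -500.8, 231.6]
ee_rot: [0.248, 0.18, 0.683, -0.663]
force: [0.3, 0.1, -0.2]
grip_width: 0.997
t 0.6 pos [ 158.3 -500.8  231.6] rows 1 turn/row [-0.0027 -0.0004 -0.0046]
shift now [-285.1  113.3 -133. ]
shift after turn [-285.6  112.3 -132.6] 9 [-31.74  12.48 -14.73]
```

```bash
python3 -m handwheel '[{"grip":85,"tx":-31.7,"ty":12.5,"tz":-14.7,"wx":0,"wy":0,"wz":0},{"grip":85,"tx":-31.7,"ty":12.5,"tz":-14.7,"wx":0,"wy":0,"wz":0},{"grip":85,"tx":-31.7,"ty":12.5,"tz":-14.7,"wx":0,"wy":0,"wz":0},{"grip":85,"tx":-31.7,"ty":12.5,"tz":-14.7,"wx":0,"wy":0,"wz":0},{"grip":85,"tx":-31.7,"ty":12.5,"tz":-14.7,"wx":0,"wy":0,"wz":0},{"grip":85,"tx":-31.7,"ty":12.5,"tz":-14.7,"wx":0,"wy":0,"wz":0},{"grip":85,"tx":-31.7,"ty":12.5,"tz":-14.7,"wx":0,"wy":0,"wz":0},{"grip":85,"tx":-31.7,"ty":12.5,"tz":-14.7,"wx":0,"wy":0,"wz":0},{"grip":85,"tx":-31.7,"ty":12.5,"tz":-14.7,"wx":0,"wy":0,"wz":0},{"grip":85,"tx":0,"ty":0,"tz":0,"wx":0,"wy":0,"wz":0}]'; python3 - <<'E'
from plan import *
info("R");to(*target("R",110,1))
E
```

```text
time_s: 1.43
eef_pos: [445.4, -334.5, 304.2]
ee_rot: [0.25, 0.176, 0.684, -0.663]
force: [-0.2, -0.6, 0.2]
grip_width: 0.992
t 1.43 along 228.2 perp 3.9 lat 3.3 | F along 0.3 perp -0.1 lat -0.5 | grip 84.7mm turnerr [ 0.001  0.006 -0.002] q [-1.12  0.15  1.63  0.62  1.2   0.16]
t 1.43 pos [ 445.4 -334.5  304.2] rows 1 turn/row [ 0.0011  0.0065 -0.0018]
shift now [  4.2 118.2   3.4]
shift after turn [  3.9 118.2   3.3] 3 [ 1.31 39.4   1.09]
```

```bash
python3 -m handwheel '[{"grip":85,"tx":1.3,"ty":20,"tz":1.1,"wx":0,"wy":0.006,"wz":0},{"grip":85,"tx":1.3,"ty":25,"tz":1.1,"wx":0,"wy":0,"wz":0},{"grip":85,"tx":1.3,"ty":25,"tz":1.1,"wx":0,"wy":0,"wz":0},{"grip":85,"tx":0,"ty":25,"tz":0,"wx":0,"wy":0,"wz":0},{"grip":85,"tx":0,"ty":18,"tz":0,"wx":0,"wy":0,"wz":0},{"grip":85,"tx":0,"ty":0,"tz":0,"wx":0,"wy":0,"wz":0}]'; python3 - <<'E'
from plan import *
from rig import eyes
info("R");
def sv(tag,n,x0,y0,x1,y1,s):
    c=eyes.capture(n); im=c["pixels"][:,:,::-1].copy(); cv2.imwrite(f"pics/raw_{tag}_{n}.png",im)
    return cv2.resize(im[y0:y1,x0:x1],None,fx=s,fy=s,interpolation=cv2.INTER_CUBIC)
a=sv("r1","top",380,140,480,240,4);b=sv("r1","scene",80,140,180,240,4)
cv2.imwrite("pics/r1.png",np.hstack([a,b]))
info("R")
E
```

```text
time_s: 1.93
eef_pos: [503.3, -333.7, 204.1]
ee_rot: [0.244, 0.178, 0.687, -0.661]
force: [-0.3, -0.2, -1.4]
grip_width: 1.0
t 1.93 along 113.2 perp -6.2 lat -1.9 | F along -1.0 perp -1.1 lat -0.2 | grip 85.4mm turnerr [ 0.004 -0.007  0.003] q [-1.01  0.33  1.67  0.68  0.96  0.12]
t 2.03 along 116.4 perp -4.6 lat -3.3 | F along 0.5 perp 1.4 lat 0.2 | grip 84.9mm turnerr [-0.    -0.005  0.001] q [-1.01  0.33  1.67  0.68  0.96  0.12]
```

View pics/r1.png

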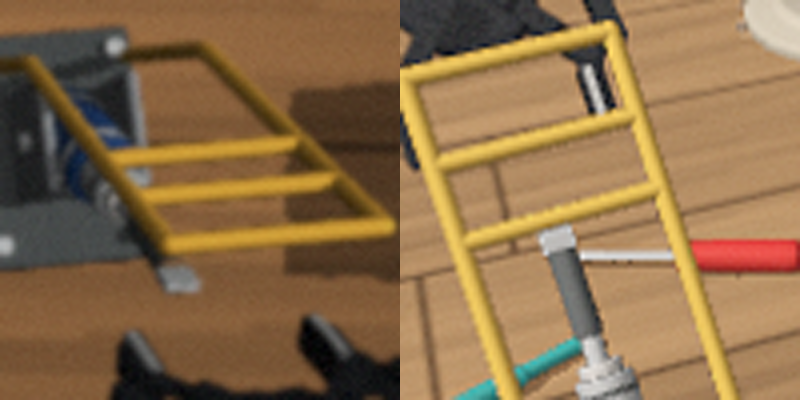

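```bash
python3 - <<'E'
from plan import *
p,R,s=cur()
for _ in range(3):
    info("R")
for off in(0,13):
    q=p-R[:,1]*off
    print("tool",proj("top",q),"fingers",proj("top",[q+R[:,2]*42.5,q-R[:,2]*42.5]).round(1).tolist(), proj("scene",[q+R[:,2]*42.5,q-R[:,2]*42.5]).round(1).tolist())
for d in(86,116,129): print(d,proj("top",target("R",d)[0]),proj("scene",target("R",d)[0]))
E
python3 -m handwheel '[{"grip":85,"tx":0,"ty":0,"tz":0,"wx":0,"wy":0,"wz":0}]';python3 -c "
from plan import *
info('R')"
```

```text
t 2.03 along 116.4 perp -4.6 lat -3.3 | F along 0.5 perp 1.4 lat 0.2 | grip 84.9mm turnerr [-0.    -0.005  0.001] q [-1.01  0.33  1.67  0.68  0.96  0.12]
t 2.03 along 116.4 perp -4.6 lat -3.3 | F along 0.5 perp 1.4 lat 0.2 | grip 84.9mm turnerr [-0.    -0.005  0.001] q [-1.01  0.33  1.67  0.68  0.96  0.12]
t 2.03 along 116.4 perp -4.6 lat -3.3 | F along 0.5 perp 1.4 lat 0.2 | grip 84.9mm turnerr [-0.    -0.005  0.001] q [-1.01  0.33  1.67  0.68  0.96  0.12]
tool [[432.70499125 219.66003418]] fingers [[453.1, 217.8], [412.2, 221.5]] [[91.6, 189.3], [131.0, 178.5]]
tool [[435.31838105 223.13533351]] fingers [[456.0, 221.3], [414.5, 225.0]] [[89.6, 183.6], [129.2, 173.0]]
86 [[425.57861885 210.17426299]] [[117.837324   196.15186054]]
116 [[431.33141453 217.81889353]] [[113.47919371 183.32763396]]
129 [[433.93447407 221.28069061]] [[111.57826191 177.74303543]]
time_s: 2.12
eef_pos: [502.9, -335.6, 208.8]
ee_rot: [0.245, 0.18, 0.684, -0.663]
force: [0.2, 0.0, 0.6]
grip_width: 0.997
t 2.12 along 117.4 perp -4.0 lat -3.8 | F along 0.4 perp 0.5 lat -0.0 | grip 85.2mm turnerr [-0.002 -0.005 -0.   ] q [-1.01  0.33  1.67  0.68  0.96  0.12]
```

```bash
python3 -m handwheel '[{"grip":70,"tx":-2,"ty":0,"tz":-1.8,"wx":0,"wy":-0.005,"wz":0},{"grip":60,"tx":-2,"ty":6,"tz":-1.8,"wx":0,"wy":0,"wz":0},{"grip":60,"tx":0,"ty":15,"tz":0,"wx":0,"wy":0,"wz":0},{"grip":60,"tx":0,"ty":20,"tz":0,"wx":0,"wy":0,"wz":0},{"grip":60,"tx":0,"ty":20,"tz":0,"wx":0,"wy":0,"wz":0},{"grip":60,"tx":0,"ty":15,"tz":0,"wx":0,"wy":0,"wz":0},{"grip":60,"tx":0,"ty":8,"tz":0,"wx":0,"wy":0,"wz":0},{"grip":60,"tx":0,"ty":2,"tz":0,"wx":0,"wy":0,"wz":0},{"grip":60,"tx":0,"ty":0,"tz":0,"wx":0,"wy":0,"wz":0},{"grip":60,"tx":0,"ty":0,"tz":0,"wx":0,"wy":0,"wz":0}]'; cat > look.py <<'E'
import sys
from plan import *
from rig import eyes
B={"R":((380,140,480,240),(80,140,180,240)),"M":((170,145,270,245),(260,95,360,195)),"L":((40,145,140,245),(310,80,410,180)),"T":((250,130,350,260),(180,190,280,290))}
def look(k,tag,s=4):
    o=[]
    for n,b in zip(("top","scene"),B[k]):
        c=eyes.capture(n); im=c["pixels"][:,:,::-1].copy(); cv2.imwrite(f"pics/raw_{tag}_{n}.png",im)
        x0,y0,x1,y1=b; o.append(cv2.resize(im[y0:y1,x0:x1],(400,400),interpolation=cv2.INTER_CUBIC))
    cv2.imwrite(f"pics/{tag}.png",np.hstack(o))
if __name__=="__main__":
    info(sys.argv[1]); look(sys.argv[1],sys.argv[2]); info(sys.argv[1])
E
python3 look.py R r2
```

```text
time_s: 2.95
eef_pos: [555.1, -326.6, 140.4]
ee_rot: [0.247, 0.178, 0.684, -0.663]
force: [0.3, 1.0, -0.2]
grip_width: 0.705
t 2.95 along 31.0 perp 0.1 lat -0.1 | F along -0.4 perp 0.2 lat 0.9 | grip 60.2mm turnerr [-0.002  0.    -0.   ] q [-0.91  0.48  1.64  0.74  0.81  0.09]
t 3.05 along 31.1 perp 0.1 lat -0.2 | F along 0.7 perp 0.0 lat 0.2 | grip 59.7mm turnerr [-0.002  0.    -0.001] q [-0.92  0.48  1.64  0.74  0.81  0.09]
```

View pics/r2.png

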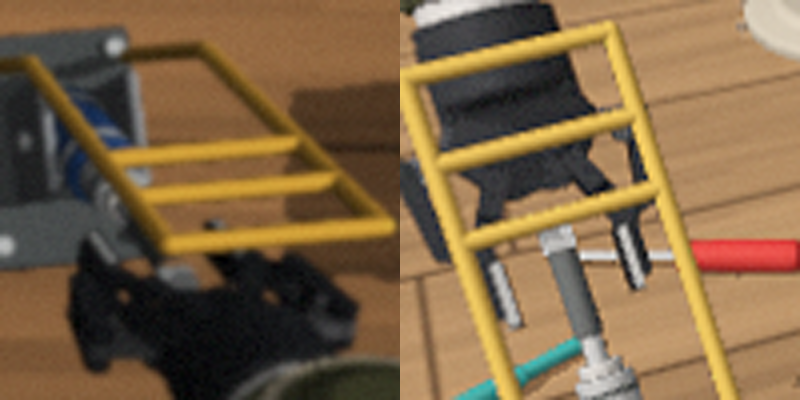

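```bash
python3 -m handwheel '[{"grip":30,"tx":0,"ty":0,"tz":0,"wx":0,"wy":0,"wz":0},{"grip":24,"tx":0,"ty":0,"tz":0,"wx":0,"wy":0,"wz":0},{"grip":18,"tx":0,"ty":0,"tz":0,"wx":0,"wy":0,"wz":0},{"grip":12,"tx":0,"ty":0,"tz":0,"wx":0,"wy":0,"wz":0},{"grip":8,"tx":0,"ty":0,"tz":0,"wx":0,"wy":0,"wz":0},{"grip":8,"tx":0,"ty":0,"tz":0,"wx":0,"wy":0,"wz":0}]' 60; python3 -c "
from plan import *
info('R')"
```

```text
time_s: 3.55
eef_pos: [555.1, -326.2, 139.8]
ee_rot: [0.247, 0.178, 0.684, -0.663]
force: [-2.8, 1.7, 4.2]
grip_width: 0.169
t 3.55 along 30.5 perp -0.3 lat 0.2 | F along 4.9 perp 0.3 lat 2.0 | grip 14.4mm turnerr [-0.001  0.     0.   ] q [-0.91  0.48  1.64  0.74  0.81  0.09]
```

```bash
python3 -m handwheel '[{"grip":8,"tx":0,"ty":-1,"tz":0,"wx":0,"wy":0,"wz":0},{"grip":8,"tx":0,"ty":-1,"tz":0,"wx":0,"wy":0,"wz":0},{"grip":8,"tx":0,"ty":-1,"tz":0,"wx":0,"wy":0,"wz":0},{"grip":8,"tx":0,"ty":0,"tz":0,"wx":0,"wy":0,"wz":0}]'; python3 -c "
from plan import *
info('R')"; python3 -m handwheel '[{"grip":8,"tx":0,"ty":-1,"tz":0,"wx":0,"wy":0,"wz":0},{"grip":8,"tx":0,"ty":-1,"tz":0,"wx":0,"wy":0,"wz":0},{"grip":8,"tx":0,"ty":0,"tz":0,"wx":0,"wy":0,"wz":0}]'; python3 -c "
from plan import *
info('R')"
```

```text
time_s: 3.88
eef_pos: [553.4, -326.3, 142.0]
ee_rot: [0.247, 0.178, 0.684, -0.663]
force: [0.9, 0.5, -1.3]
grip_width: 0.172
t 3.88 along 33.2 perp -0.4 lat 0.3 | F along -1.6 perp 0.0 lat 0.4 | grip 14.7mm turnerr [-0.001 -0.     0.   ] q [-0.92  0.47  1.65  0.73  0.82  0.09]
time_s: 4.13
eef_pos: [552.1, -326.5, 143.7]
ee_rot: [0.247, 0.178, 0.684, -0.663]
force: [1.0, 1.2, -1.4]
grip_width: 0.169
t 4.13 along 35.4 perp -0.5 lat 0.2 | F along -1.8 perp 0.1 lat 1.1 | grip 14.4mm turnerr [-0.001  0.     0.   ] q [-0.92  0.47  1.65  0.73  0.82  0.09]
```

```bash
python3 -m handwheel '[{"grip":8,"tx":0,"ty":-1,"tz":0,"wx":0,"wy":0,"wz":0},{"grip":8,"tx":0,"ty":-1,"tz":0,"wx":0,"wy":0,"wz":0},{"grip":8,"tx":0,"ty":-1,"tz":0,"wx":0,"wy":0,"wz":0},{"grip":8,"tx":0,"ty":0,"tz":0,"wx":0,"wy":0,"wz":0}]'; python3 -c "
from plan import *
info('R')"; python3 -m handwheel '[{"grip":8,"tx":0,"ty":-1,"tz":0,"wx":0,"wy":0,"wz":0},{"grip":8,"tx":0,"ty":-1,"tz":0,"wx":0,"wy":0,"wz":0},{"grip":8,"tx":0,"ty":0,"tz":0,"wx":0,"wy":0,"wz":0}]'; python3 -c "
from plan import *
info('R')"
```

```text
time_s: 4.47
eef_pos: [550.4, -326.8, 146.3]
ee_rot: [0.247, 0.178, 0.684, -0.663]
force: [-0.7, 0.1, -1.5]
grip_width: 0.17
t 4.47 along 38.5 perp -0.4 lat 0.1 | F along -0.8 perp -1.4 lat 0.2 | grip 14.5mm turnerr [-0.001  0.     0.   ] q [-0.92  0.46  1.65  0.73  0.83  0.09]
time_s: 4.72
eef_pos: [549.3, -326.9, 147.9]
ee_rot: [0.247, 0.178, 0.684, -0.663]
force: [-0.6, -0.2, -1.8]
grip_width: 0.174
t 4.72 along 40.4 perp -0.4 lat 0.1 | F along -1.1 perp -1.5 lat -0.1 | grip 14.9mm turnerr [-0.001  0.     0.   ] q [-0.92  0.46  1.65  0.73  0.83  0.09]
```

```bash
python3 -m handwheel '[{"grip":8,"tx":0,"ty":-1,"tz":0,"wx":0,"wy":0,"wz":0},{"grip":8,"tx":0,"ty":-1,"tz":0,"wx":0,"wy":0,"wz":0},{"grip":8,"tx":0,"ty":-1,"tz":0,"wx":0,"wy":0,"wz":0},{"grip":8,"tx":0,"ty":0,"tz":0,"wx":0,"wy":0,"wz":0}]'; python3 -c "
from plan import *
info('R')"; python3 -m handwheel '[{"grip":8,"tx":0,"ty":-1,"tz":0,"wx":0,"wy":0,"wz":0},{"grip":8,"tx":0,"ty":-1,"tz":0,"wx":0,"wy":0,"wz":0},{"grip":8,"tx":0,"ty":0,"tz":0,"wx":0,"wy":0,"wz":0}]'; python3 look.py R r3
```

```text
time_s: 5.05
eef_pos: [547.6, -327.1, 150.4]
ee_rot: [0.247, 0.178, 0.684, -0.663]
force: [-0.9, -0.4, -0.5]
grip_width: 0.169
t 5.05 along 43.4 perp -0.4 lat 0.2 | F along 0.1 perp -1.0 lat -0.3 | grip 14.4mm turnerr [-0.001  0.     0.   ] q [-0.93  0.45  1.65  0.73  0.83  0.1 ]
time_s: 5.3
eef_pos: [546.5, -327.2, 152.0]
ee_rot: [0.247, 0.178, 0.684, -0.663]
force: [-0.2, 0.3, -2.8]
grip_width: 0.172
t 5.30 along 45.4 perp -0.3 lat 0.2 | F along -2.2 perp -1.7 lat 0.3 | grip 14.7mm turnerr [-0.001  0.     0.   ] q [-0.93  0.45  1.65  0.72  0.84  0.1 ]
t 5.40 along 45.3 perp -0.4 lat 0.2 | F along -1.3 perp -1.5 lat -0.1 | grip 14.6mm turnerr [-0.001  0.     0.   ] q [-0.93  0.45  1.65  0.72  0.84  0.1 ]
```

View pics/r3.png

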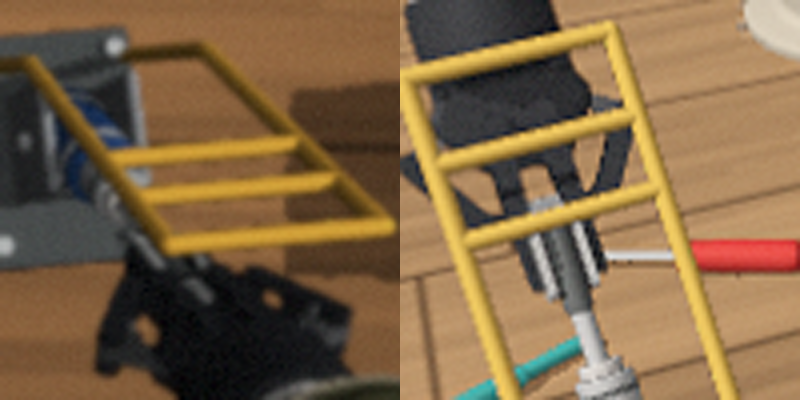

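```bash
python3 - <<'E'
from plan import *
c=np.array([onplane("top",np.array(u)-.3,28) for u in((294.3,145.3),(351.7,159),(333.3,235.7),(276,221.7))]);print(c.round(1))
m=c.mean(0); ex=(c[0]+c[1]-c[2]-c[3])/2; ey=(c[0]+c[3]-c[1]-c[2])/2
print(m.round(1),np.linalg.norm(ex),np.linalg.norm(ey),np.degrees(np.arctan2(ex[1],ex[0])),np.degrees(np.arctan2(-ey[0],ey[1])))
E
```

```text
[[ 695.   -63.7   28. ]
 [ 661.6 -207.9   28. ]
 [ 469.7 -160.5   28. ]
 [ 502.3  -19.3   28. ]]
[ 582.2 -112.8   28. ] 197.733078052421 146.48171156777784 -13.437672081587689 -13.026219563152962
```

```bash
python3 -m handwheel '[{"grip":8,"tx":0,"ty":-4,"tz":0,"wx":0,"wy":0,"wz":0},{"grip":8,"tx":0,"ty":-8,"tz":0,"wx":0,"wy":0,"wz":0},{"grip":8,"tx":0,"ty":-12,"tz":0,"wx":0,"wy":0,"wz":0},{"grip":8,"tx":0,"ty":-15,"tz":0,"wx":0,"wy":0,"wz":0},{"grip":8,"tx":0,"ty":-15,"tz":0,"wx":0,"wy":0,"wz":0},{"grip":8,"tx":0,"ty":-12,"tz":0,"wx":0,"wy":0,"wz":0},{"grip":8,"tx":0,"ty":-6,"tz":0,"wx":0,"wy":0,"wz":0},{"grip":8,"tx":0,"ty":0,"tz":0,"wx":0,"wy":0,"wz":0}]'; python3 look.py R r4
```

```text
time_s: 6.07
eef_pos: [505.1, -331.9, 212.5]
ee_rot: [0.247, 0.178, 0.683, -0.664]
force: [-0.4, -0.2, -1.7]
grip_width: 0.171
t 6.07 along 118.9 perp 0.2 lat -0.3 | F along -1.2 perp -1.3 lat -0.2 | grip 14.6mm turnerr [-0.003  0.001 -0.001] q [-1.    0.32  1.67  0.67  0.96  0.13]
t 6.17 along 117.2 perp -0.5 lat 0.3 | F along -1.4 perp -1.3 lat 0.6 | grip 14.9mm turnerr [-0.001 -0.     0.   ] q [-1.    0.32  1.67  0.67  0.96  0.13]
```

View pics/r4.png

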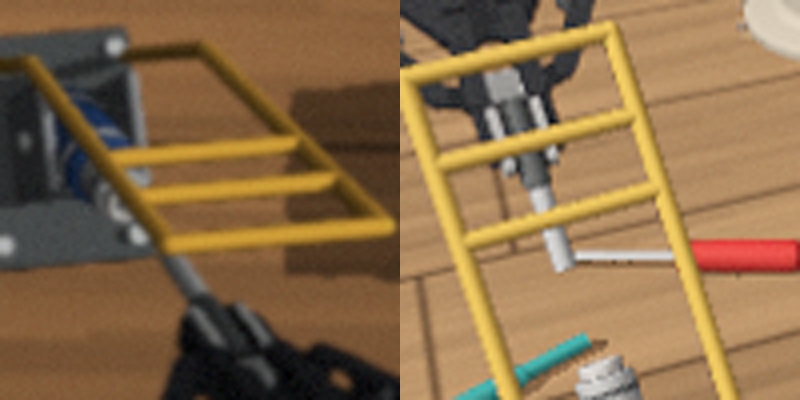

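```bash
cat >> plan.py <<'E'
def tray(h,th=50,back=50):
    Rz=Ro.from_euler('z',np.radians(-13.2)).as_matrix(); c=np.array([582.2,-112.8,0])
    t=np.radians(th); Y=np.sin(t)*Rz[:,0]-np.cos(t)*np.array([0,0,1]); Z=-Rz[:,1]; X=np.cross(Y,Z)
    return c+Rz[:,0]*back+np.array([0,0,14+h])-59*Y, np.c_[X,Y,Z]
E
python3 -m handwheel '[{"grip":8,"tx":0,"ty":-15,"tz":0,"wx":0,"wy":0,"wz":0},{"grip":8,"tx":0,"ty":-25,"tz":0,"wx":0,"wy":0,"wz":0},{"grip":8,"tx":5,"ty":-30,"tz":0,"wx":0,"wy":0,"wz":0},{"grip":8,"tx":10,"ty":-30,"tz":0,"wx":0,"wy":0,"wz":0},{"grip":8,"tx":10,"ty":-15,"tz":0,"wx":0,"wy":0,"wz":0},{"grip":8,"tx":5,"ty":0,"tz":0,"wx":0,"wy":0,"wz":0}]'; python3 - <<'E'
from plan import *
info("R"); to(*tray(130)); print(tray(130)[0],tray(0)[0])
E
```

```text
time_s: 6.67
eef_pos: [414.4, -341.4, 289.4]
ee_rot: [0.247, 0.178, 0.683, -0.664]
force: [-0.4, 0.5, -1.5]
grip_width: 0.173
t 6.67 along 234.2 perp -30.4 lat -0.4 | F along -1.0 perp -1.1 lat 0.5 | grip 14.8mm turnerr [-0.004  0.001 -0.001] q [-1.19  0.13  1.7   0.63  1.2   0.08]
t 6.67 pos [ 414.4 -341.4  289.4] rows 4 turn/row [0.0554 0.0619 0.0645]
shift now [ -98.1  199.  -209.3]
shift after turn [   7.8  157.9 -260.8] 8 [  0.97  19.74 -32.61]
[ 586.87646734 -113.89685551  181.92446897] [ 586.87646734 -113.89685551   51.92446897]
```

```bash
python3 -m handwheel '[{"grip":8,"tx":0,"ty":0,"tz":0,"wx":0.0554,"wy":0.0619,"wz":0.0645},{"grip":8,"tx":0,"ty":0,"tz":0,"wx":0.0554,"wy":0.0619,"wz":0.0645},{"grip":8,"tx":0,"ty":0,"tz":0,"wx":0.0554,"wy":0.0619,"wz":0.0645},{"grip":8,"tx":0,"ty":0,"tz":0,"wx":0.0554,"wy":0.0619,"wz":0.0645}]'; python3 - <<'E'
from plan import *
R1=tray(0)[1]; to([420,-114,289],R1); print((R1.T@(tray(130)[0]-[420,-114,289])).round(1))
E
```

```text
time_s: 7.0
eef_pos: [415.4, -340.3, 286.3]
ee_rot: [-0.221, -0.372, -0.603, 0.67]
force: [0.6, 0.1, -0.5]
grip_width: 0.17
t 7.0 pos [ 415.4 -340.3  286.3] rows 1 turn/row [ 0.0008 -0.0063  0.0008]
shift now [  29.7  -37.7 -221.3]
shift after turn [  28.3  -37.9 -221.4] 6 [  4.71  -6.32 -36.9 ]
[-22.4 193.3 -38.2]
```

```bash
python3 -m handwheel '[{"grip":8,"tx":4.7,"ty":-6.3,"tz":-36.9,"wx":0,"wy":-0.006,"wz":0},{"grip":8,"tx":4.7,"ty":-6.3,"tz":-36.9,"wx":0,"wy":0,"wz":0},{"grip":8,"tx":4.7,"ty":-6.3,"tz":-36.9,"wx":0,"wy":0,"wz":0},{"grip":8,"tx":4.7,"ty":-6.3,"tz":-36.9,"wx":0,"wy":0,"wz":0},{"grip":8,"tx":4.7,"ty":-6.3,"tz":-36.9,"wx":0,"wy":0,"wz":0},{"grip":8,"tx":4.7,"ty":-6.3,"tz":-36.9,"wx":0,"wy":0,"wz":0},{"grip":8,"tx":0,"ty":0,"tz":0,"wx":0,"wy":0,"wz":0}]'; python3 - <<'E'
from plan import *
to(*tray(130))
E
```

```text
time_s: 7.58
eef_pos: [419.1, -106.9, 289.0]
ee_rot: [-0.227, -0.365, -0.606, 0.669]
force: [-0.3, -0.9, -1.2]
grip_width: 0.168
t 7.58 pos [ 419.1 -106.9  289. ] rows 1 turn/row [0.0118 0.009  0.0032]
shift now [-24.9 195.5 -29. ]
shift after turn [-24.  195.2 -31.5] 5 [-4.8  39.04 -6.3 ]
```

```bash
python3 -m handwheel '[{"grip":8,"tx":-4,"ty":20,"tz":-5,"wx":0.006,"wy":0.005,"wz":0.003},{"grip":8,"tx":-4,"ty":35,"tz":-5,"wx":0,"wy":0,"wz":0},{"grip":8,"tx":-4,"ty":40,"tz":-6.5,"wx":0,"wy":0,"wz":0},{"grip":8,"tx":-4,"ty":40,"tz":-5,"wx":0,"wy":0,"wz":0},{"grip":8,"tx":-4,"ty":35,"tz":-5,"wx":0,"wy":0,"wz":0},{"grip":8,"tx":-4,"ty":24,"tz":-5,"wx":0,"wy":0,"wz":0},{"grip":8,"tx":0,"ty":0,"tz":0,"wx":0,"wy":0,"wz":0},{"grip":8,"tx":0,"ty":0,"tz":0,"wx":0,"wy":0,"wz":0}]'; python3 look.py R t1;python3 - <<'E'
from plan import *
to(*tray(130));to(*tray(0))
a=cv2.imread("pics/raw_t1_top.png")[80:320,200:440];b=cv2.imread("pics/raw_t1_scene.png")[120:360,130:370]
cv2.imwrite("pics/t1.png",cv2.resize(np.hstack([a,b]),(800,400)))
E
```

```text
time_s: 8.25
eef_pos: [585.9, -120.4, 181.4]
ee_rot: [-0.222, -0.37, -0.602, 0.672]
force: [-0.2, -0.3, -2.4]
grip_width: 0.175
t 8.25 along 34.8 perp 66.0 lat 201.8 | F along -1.8 perp -1.6 lat -0.3 | grip 14.9mm turnerr [-0.227 -0.247 -0.255] q [-0.48  0.24  2.02  1.4   0.19  0.01]
t 8.35 along 37.0 perp 66.9 lat 201.2 | F along -1.1 perp -0.1 lat -0.6 | grip 14.5mm turnerr [-0.229 -0.247 -0.259] q [-0.48  0.23  2.02  1.4   0.19  0.01]
t 8.35 pos [ 585.5 -121.   183.7] rows 1 turn/row [-0.0031 -0.0001  0.    ]
shift now [ 1.5  0.9 -7.3]
shift after turn [ 1.5  0.9 -7.3] 1 [ 1.51  0.95 -7.27]
t 8.35 pos [ 585.5 -121.   183.7] rows 1 turn/row [-0.0031 -0.0001  0.    ]
shift now [101.1  84.5  -7.5]
shift after turn [101.1  84.5  -7.3] 4 [25.27 21.13 -1.82]
```

View pics/t1.png

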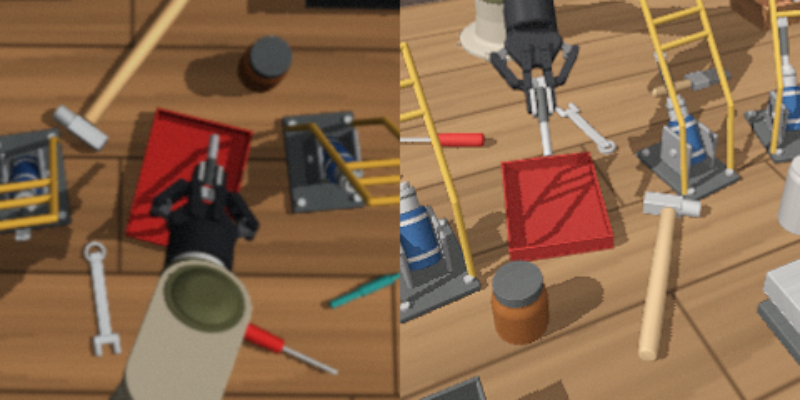

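```bash
python3 -m handwheel '[{"grip":8,"tx":10,"ty":8,"tz":-3,"wx":0,"wy":0,"wz":0},{"grip":8,"tx":20,"ty":17,"tz":-3,"wx":0,"wy":0,"wz":0},{"grip":8,"tx":20,"ty":17,"tz":-1,"wx":0,"wy":0,"wz":0},{"grip":8,"tx":10,"ty":8,"tz":0,"wx":0,"wy":0,"wz":0},{"grip":8,"tx":0,"ty":0,"tz":0,"wx":0,"wy":0,"wz":0},{"grip":8,"tx":0,"ty":0,"tz":0,"wx":0,"wy":0,"wz":0}]'; python3 - <<'E'
from plan import *
info("R");to(*tray(0))
E
```

```text
time_s: 8.85
eef_pos: [587.2, -115.1, 133.8]
ee_rot: [-0.224, -0.371, -0.604, 0.669]
force: [0.4, 0.1, -1.2]
grip_width: 0.17
t 8.85 along -5.2 perp 40.3 lat 206.9 | F along -1.2 perp -0.3 lat 0.1 | grip 14.5mm turnerr [-0.222 -0.247 -0.261] q [-0.47  0.33  2.06  2.1   0.22 -0.69]
t 8.85 pos [ 587.2 -115.1  133.8] rows 1 turn/row [ 0.0042 -0.0011 -0.0011]
shift now [63.2 52.1 -0.8]
shift after turn [63.1 52.2 -1.1] 3 [21.05 17.39 -0.38]
```

```bash
python3 -m handwheel '[{"grip":8,"tx":10,"ty":8,"tz":0,"wx":0,"wy":0,"wz":0},{"grip":8,"tx":12,"ty":10,"tz":0,"wx":0,"wy":0,"wz":0},{"grip":8,"tx":12,"ty":10,"tz":0,"wx":0,"wy":0,"wz":0},{"grip":8,"tx":6,"ty":5,"tz":0,"wx":0,"wy":0,"wz":0},{"grip":8,"tx":4,"ty":3.5,"tz":0,"wx":0,"wy":0,"wz":0},{"grip":8,"tx":0,"ty":0,"tz":0,"wx":0,"wy":0,"wz":0}]'; python3 - <<'E'
from plan import *
info("R");to(*tray(0))
E
```

```text
time_s: 9.35
eef_pos: [587.5, -114.7, 76.5]
ee_rot: [-0.224, -0.371, -0.604, 0.669]
force: [-0.4, -0.8, -0.8]
grip_width: 0.17
t 9.35 along -52.3 perp 7.6 lat 207.3 | F along -0.4 perp -0.8 lat -0.7 | grip 14.5mm turnerr [-0.221 -0.247 -0.261] q [-0.47  0.47  2.09  2.52  0.33 -1.13]
t 9.35 pos [ 587.5 -114.7   76.5] rows 1 turn/row [ 0.0053 -0.0009 -0.0012]
shift now [19.3 15.2 -0.6]
shift after turn [19.3 15.2 -0.7] 1 [19.3  15.2  -0.69]
```

```bash
python3 -m handwheel '[{"grip":8,"tx":4,"ty":3.3,"tz":0,"wx":0,"wy":0,"wz":0},{"grip":8,"tx":4,"ty":3.3,"tz":0,"wx":0,"wy":0,"wz":0},{"grip":8,"tx":4,"ty":3.3,"tz":0,"wx":0,"wy":0,"wz":0},{"grip":8,"tx":3,"ty":2.4,"tz":0,"wx":0,"wy":0,"wz":0},{"grip":8,"tx":1.5,"ty":1.2,"tz":0,"wx":0,"wy":0,"wz":0},{"grip":8,"tx":0,"ty":0,"tz":0,"wx":0,"wy":0,"wz":0}]'; python3 look.py T t2; python3 -m handwheel '[{"grip":8,"tx":1.5,"ty":1.2,"tz":0,"wx":0,"wy":0,"wz":0},{"grip":8,"tx":1,"ty":1,"tz":0,"wx":0,"wy":0,"wz":0},{"grip":8,"tx":0,"ty":0,"tz":0,"wx":0,"wy":0,"wz":0}]'; python3 look.py T t3; python3 -c "
from plan import *
to(*tray(0))"
```

```text
time_s: 9.85
eef_pos: [587.1, -114.6, 54.3]
ee_rot: [-0.224, -0.37, -0.604, 0.669]
force: [0.3, 0.6, -1.6]
grip_width: 0.166
time_s: 10.1
eef_pos: [587.3, -114.7, 51.3]
ee_rot: [-0.224, -0.371, -0.604, 0.669]
force: [-0.4, 0.3, -2.2]
grip_width: 0.167
t 10.1 pos [ 587.3 -114.7   51.3] rows 1 turn/row [ 0.0046 -0.0006 -0.0011]
shift now [-0.1 -0.9 -0.6]
shift after turn [-0.1 -0.9 -0.6] 1 [-0.08 -0.87 -0.64]Traceback (most recent call last):
  File "look.py", line 12, in <module>
    info(sys.argv[1]); look(sys.argv[1],sys.argv[2]); info(sys.argv[1])
    ~~~~^^^^^^^^^^^^^
  File "plan.py", line 16, in info
    p,R,s=cur(); pp=P[k]; Rz=Ro.from_euler('z',pp[2]).as_matrix(); a=Rz@AX; r=p-w(pp,RIM)
                    ~^^^
KeyError: 'T'
Traceback (most recent call last):
  File "look.py", line 12, in <module>
    info(sys.argv[1]); look(sys.argv[1],sys.argv[2]); info(sys.argv[1])
    ~~~~^^^^^^^^^^^^^
  File "plan.py", line 16, in info
    p,R,s=cur(); pp=P[k]; Rz=Ro.from_euler('z',pp[2]).as_matrix(); a=Rz@AX; r=p-w(pp,RIM)
                    ~^^^
KeyError: 'T'
```

```bash
sed -i 's/info(sys.argv\[1\])/sys.argv[1]!="T" and info(sys.argv[1])/g' look.py; python3 -m handwheel '[{"grip":8,"tx":1,"ty":1,"tz":0,"wx":0,"wy":0,"wz":0},{"grip":8,"tx":1,"ty":1,"tz":0,"wx":0,"wy":0,"wz":0},{"grip":8,"tx":0,"ty":0,"tz":0,"wx":0,"wy":0,"wz":0}]'; python3 look.py T t3
```

```text
time_s: 10.35
eef_pos: [587.6, -114.7, 48.4]
ee_rot: [-0.224, -0.371, -0.604, 0.669]
force: [0.4, -0.4, -2.4]
grip_width: 0.171
```

View pics/t3.png

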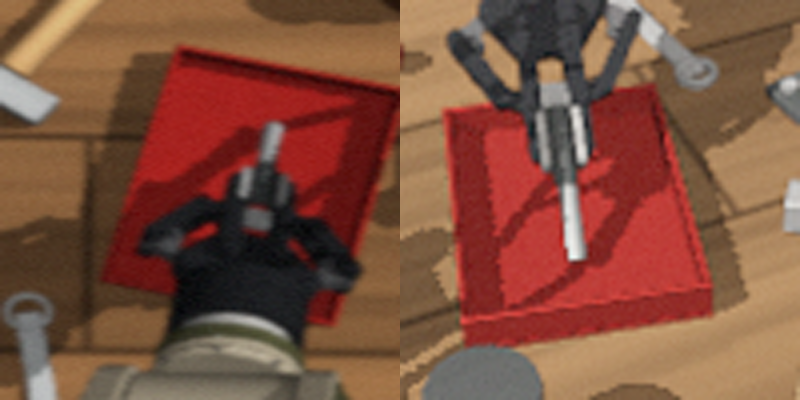

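```bash
python3 -m handwheel '[{"grip":18,"tx":0,"ty":0,"tz":0,"wx":0,"wy":0,"wz":0},{"grip":25,"tx":0,"ty":0,"tz":0,"wx":0,"wy":0,"wz":0},{"grip":45,"tx":0,"ty":0,"tz":0,"wx":0,"wy":0,"wz":0},{"grip":45,"tx":0,"ty":0,"tz":0,"wx":0,"wy":0,"wz":0},{"grip":45,"tx":0,"ty":0,"tz":0,"wx":0,"wy":0,"wz":0},{"grip":45,"tx":0,"ty":0,"tz":0,"wx":0,"wy":0,"wz":0}]'; python3 look.py T t4
```

```text
time_s: 10.95
eef_pos: [587.7, -114.8, 48.8]
ee_rot: [-0.224, -0.371, -0.604, 0.669]
force: [-0.5, -0.1, 0.2]
grip_width: 0.529
```

View pics/t4.png

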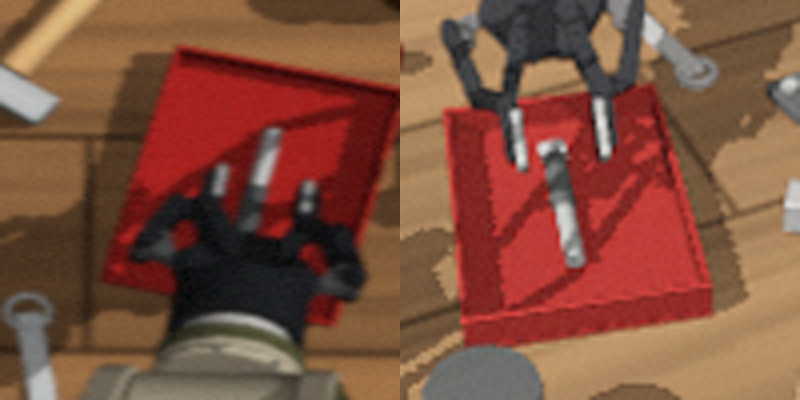

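```bash
python3 -m handwheel '[{"grip":45,"tx":0,"ty":-10,"tz":0,"wx":0,"wy":0,"wz":0},{"grip":45,"tx":-3,"ty":-20,"tz":0,"wx":0,"wy":0,"wz":0},{"grip":45,"tx":-8,"ty":-35,"tz":0,"wx":0,"wy":0,"wz":0},{"grip":60,"tx":-10,"ty":-35,"tz":0,"wx":0,"wy":0,"wz":0},{"grip":60,"tx":-10,"ty":-35,"tz":0,"wx":0,"wy":0,"wz":0},{"grip":60,"tx":-10,"ty":-30,"tz":0,"wx":0,"wy":0,"wz":0},{"grip":60,"tx":-10,"ty":-20,"tz":0,"wx":0,"wy":0,"wz":0},{"grip":60,"tx":0,"ty":0,"tz":0,"wx":0,"wy":0,"wz":0}]'; python3 -c "
from plan import *
info('M'); to(*target('M',230,1))"
```

```text
time_s: 11.72
eef_pos: [503.3, -93.5, 175.4]
ee_rot: [-0.228, -0.371, -0.606, 0.666]
force: [-0.1, 0.0, -0.1]
grip_width: 0.699
t 11.72 along 89.6 perp -22.6 lat -207.9 | F along -0.1 perp -0.1 lat 0.1 | grip 59.7mm turnerr [-0.245 -0.281 -0.267] q [-0.54  0.07  2.26  1.71  0.26 -0.34]
t 11.72 pos [503.3 -93.5 175.4] rows 4 turn/row [-0.0614 -0.0702 -0.0667]
shift now [ -12.2 -183.2 -172.4]
shift after turn [ -22.6 -140.4 -207.9] 7 [ -3.22 -20.06 -29.69]
```

```bash
python3 -m handwheel '[{"grip":60,"tx":-10,"ty":-38,"tz":0,"wx":0,"wy":0,"wz":0},{"grip":60,"tx":-10,"ty":-38,"tz":0,"wx":0,"wy":0,"wz":0},{"grip":60,"tx":-10,"ty":-30,"tz":0,"wx":-0.061,"wy":-0.07,"wz":-0.067},{"grip":60,"tx":0,"ty":0,"tz":0,"wx":-0.061,"wy":-0.07,"wz":-0.067},{"grip":60,"tx":0,"ty":0,"tz":0,"wx":-0.061,"wy":-0.07,"wz":-0.067},{"grip":60,"tx":0,"ty":0,"tz":0,"wx":-0.061,"wy":-0.07,"wz":-0.067},{"grip":60,"tx":0,"ty":0,"tz":0,"wx":0,"wy":0,"wz":0}]'; python3 -c "
from plan import *
info('M'); to(*target('M',200,1))"
```

```text
time_s: 12.3
eef_pos: [484.7, -85.7, 220.4]
ee_rot: [0.274, 0.197, 0.679, -0.652]
force: [0.1, 0.8, 0.1]
grip_width: 0.704
t 12.30 along 136.3 perp -10.9 lat -197.3 | F along -0.1 perp 0.3 lat 0.8 | grip 60.1mm turnerr [-0.022 -0.031 -0.069] q [-0.66 -0.03  2.09  0.75  0.7   0.31]
t 12.3 pos [484.7 -85.7 220.4] rows 1 turn/row [-0.0222 -0.0307 -0.0691]
shift now [  -9.4  -67.4 -196.1]
shift after turn [ -10.9  -63.7 -197.3] 6 [ -1.81 -10.62 -32.88]
```

```bash
python3 -m handwheel '[{"grip":60,"tx":0,"ty":-25,"tz":-5,"wx":-0.022,"wy":-0.031,"wz":-0.069},{"grip":60,"tx":0,"ty":-35,"tz":-20,"wx":0,"wy":0,"wz":0},{"grip":60,"tx":0,"ty":-3,"tz":-40,"wx":0,"wy":0,"wz":0},{"grip":60,"tx":0,"ty":0,"tz":-40,"wx":0,"wy":0,"wz":0},{"grip":60,"tx":0,"ty":0,"tz":-40,"wx":0,"wy":0,"wz":0},{"grip":60,"tx":-5,"ty":0,"tz":-35,"wx":0,"wy":0,"wz":0},{"grip":60,"tx":-6,"ty":0,"tz":-17,"wx":0,"wy":0,"wz":0},{"grip":60,"tx":0,"ty":0,"tz":0,"wx":0,"wy":0,"wz":0},{"grip":60,"tx":0,"ty":0,"tz":0,"wx":0,"wy":0,"wz":0}]'; python3 look.py M m1; python3 -c "
from plan import *
to(*target('M',110,1))"
```

```text
time_s: 13.05
eef_pos: [425.2, 108.8, 275.4]
ee_rot: [0.263, 0.16, 0.69, -0.655]
force: [-0.6, 0.3, -0.3]
grip_width: 0.703
t 13.05 along 198.0 perp -3.2 lat 4.0 | F along 0.0 perp -0.6 lat 0.4 | grip 60.0mm turnerr [ 0.004 -0.001  0.001] q [-0.11 -0.24  2.08  0.23  0.72  1.18]
t 13.15 along 198.1 perp -3.2 lat 2.0 | F along 0.0 perp -0.0 lat 0.2 | grip 59.9mm turnerr [ 0.    -0.004  0.002] q [-0.12 -0.24  2.08  0.23  0.72  1.18]
t 13.15 pos [425.5 106.8 275.4] rows 1 turn/row [ 0.0003 -0.004   0.002 ]
shift now [-3.4 88.1  2. ]
shift after turn [-3.2 88.1  2. ] 3 [-1.08 29.37  0.68]
```

View pics/m1.png

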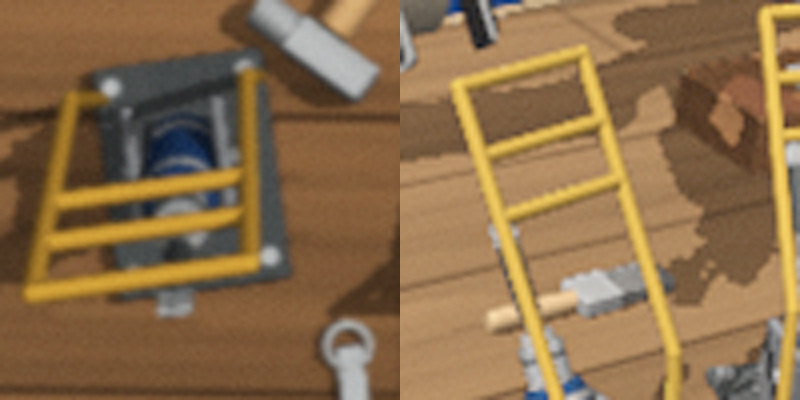

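```bash
python3 -m handwheel '[{"grip":60,"tx":-1.2,"ty":15,"tz":1,"wx":0,"wy":-0.004,"wz":0.002},{"grip":60,"tx":-1,"ty":25,"tz":1,"wx":0,"wy":0,"wz":0},{"grip":60,"tx":-1,"ty":25,"tz":0,"wx":0,"wy":0,"wz":0},{"grip":60,"tx":0,"ty":15,"tz":0,"wx":0,"wy":0,"wz":0},{"grip":60,"tx":0,"ty":8,"tz":0,"wx":0,"wy":0,"wz":0},{"grip":60,"tx":0,"ty":0,"tz":0,"wx":0,"wy":0,"wz":0},{"grip":60,"tx":0,"ty":0,"tz":0,"wx":0,"wy":0,"wz":0}]'; python3 look.py M m2; python3 -c "
from plan import *
to(*target('M',30.7,1))"
```

```text
time_s: 13.73
eef_pos: [478.4, 112.1, 206.1]
ee_rot: [0.263, 0.161, 0.688, -0.657]
force: [-0.5, -0.8, 0.8]
grip_width: 0.702
t 13.73 along 110.9 perp 0.5 lat -0.8 | F along 1.0 perp -0.0 lat -0.7 | grip 60.0mm turnerr [-0.002 -0.     0.   ] q [-0.08 -0.01  2.08  0.28  0.49  1.13]
t 13.83 along 111.5 perp 1.1 lat -0.6 | F along 0.8 perp 0.0 lat 0.2 | grip 60.3mm turnerr [-0.002  0.    -0.002] q [-0.08 -0.01  2.08  0.28  0.49  1.13]
t 13.83 pos [478.4 112.4 207. ] rows 1 turn/row [-0.002   0.0003 -0.0018]
shift now [ 1.2 80.8 -0.7]
shift after turn [ 1.1 80.8 -0.6] 3 [ 0.35 26.94 -0.19]
```

View pics/m2.png

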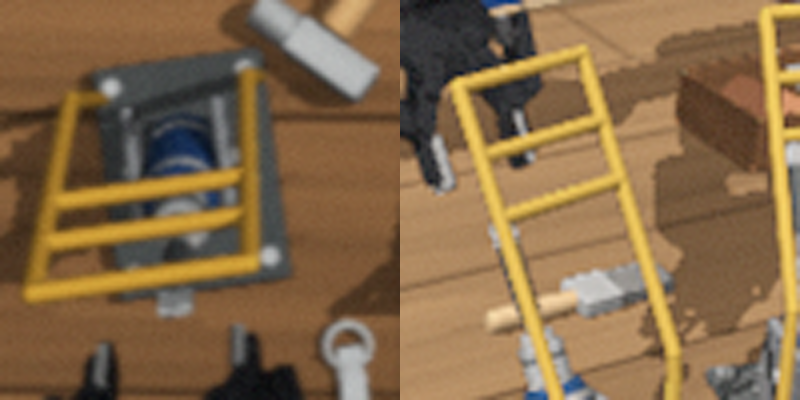

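```bash
python3 -m handwheel '[{"grip":60,"tx":0.5,"ty":10,"tz":-0.5,"wx":0,"wy":0,"wz":0},{"grip":60,"tx":0.5,"ty":20,"tz":0,"wx":0,"wy":0,"wz":0},{"grip":60,"tx":0,"ty":20,"tz":0,"wx":0,"wy":0,"wz":0},{"grip":50,"tx":0,"ty":17,"tz":0,"wx":0,"wy":0,"wz":0},{"grip":45,"tx":0,"ty":10,"tz":0,"wx":0,"wy":0,"wz":0},{"grip":45,"tx":0,"ty":4,"tz":0,"wx":0,"wy":0,"wz":0},{"grip":45,"tx":0,"ty":0,"tz":0,"wx":0,"wy":0,"wz":0},{"grip":45,"tx":0,"ty":0,"tz":0,"wx":0,"wy":0,"wz":0}]'; python3 look.py M m3
```

```text
time_s: 14.5
eef_pos: [523.5, 120.0, 140.0]
ee_rot: [0.264, 0.161, 0.688, -0.657]
force: [0.3, 0.0, 0.2]
grip_width: 0.526
t 14.50 along 30.5 perp 0.0 lat 0.1 | F along -0.0 perp 0.3 lat -0.0 | grip 44.9mm turnerr [-0.002  0.001 -0.001] q [-0.05  0.21  2.05  0.39  0.3   1.03]
t 14.60 along 30.6 perp 0.2 lat 0.1 | F along 0.6 perp 0.7 lat -0.7 | grip 45.3mm turnerr [-0.002  0.001 -0.002] q [-0.05  0.21  2.05  0.39  0.3   1.03]
```

View pics/m3.png

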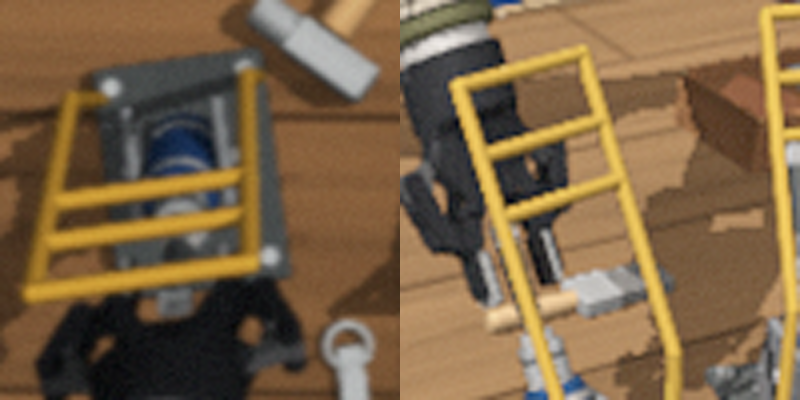

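Aligned around the middle chisel; fingers straddle it (scene crop ~(490,300)/(550,280), chisel between). Close.

```bash
python3 -m handwheel '[{"grip":24,"tx":0,"ty":0,"tz":0,"wx":0,"wy":0,"wz":0},{"grip":18,"tx":0,"ty":0,"tz":0,"wx":0,"wy":0,"wz":0},{"grip":12,"tx":0,"ty":0,"tz":0,"wx":0,"wy":0,"wz":0},{"grip":8,"tx":0,"ty":0,"tz":0,"wx":0,"wy":0,"wz":0},{"grip":8,"tx":0,"ty":0,"tz":0,"wx":0,"wy":0,"wz":0}]' 70; python3 -c "
from plan import *
info('M')"; python3 -m handwheel '[{"grip":8,"tx":0,"ty":-1,"tz":0,"wx":0,"wy":0,"wz":0},{"grip":8,"tx":0,"ty":-1,"tz":0,"wx":0,"wy":0,"wz":0},{"grip":8,"tx":0,"ty":0,"tz":0,"wx":0,"wy":0,"wz":0}]'; python3 -c "
from plan import *
info('M')"
```

```text
time_s: 15.02
eef_pos: [523.7, 119.8, 139.4]
ee_rot: [0.264, 0.161, 0.688, -0.657]
force: [0.3, -3.3, 1.1]
grip_width: 0.165
t 15.02 along 29.9 perp -0.1 lat -0.1 | F along 1.0 perp 0.4 lat -3.3 | grip 14.1mm turnerr [-0.002  0.001 -0.001] q [-0.05  0.21  2.05  0.39  0.3   1.03]
time_s: 15.27
eef_pos: [522.5, 119.7, 141.0]
ee_rot: [0.264, 0.161, 0.688, -0.657]
force: [1.1, -4.1, -0.1]
grip_width: 0.169
t 15.27 along 31.8 perp -0.2 lat -0.1 | F along -0.4 perp 0.3 lat -4.2 | grip 14.4mm turnerr [-0.002  0.001 -0.001] q [-0.05  0.2   2.05  0.39  0.31  1.04]
```

```bash
python3 -m handwheel '[{"grip":8,"tx":0,"ty":-1,"tz":0.5,"wx":0,"wy":0,"wz":0},{"grip":8,"tx":0,"ty":-1,"tz":0.5,"wx":0,"wy":0,"wz":0},{"grip":8,"tx":0,"ty":0,"tz":0,"wx":0,"wy":0,"wz":0}]'; python3 -c "
from plan import *
info('M')"; python3 -m handwheel '[{"grip":8,"tx":0,"ty":-1,"tz":0,"wx":0,"wy":0,"wz":0},{"grip":8,"tx":0,"ty":-1,"tz":0,"wx":0,"wy":0,"wz":0},{"grip":8,"tx":0,"ty":0,"tz":0,"wx":0,"wy":0,"wz":0}]'; python3 -c "
from plan import *
info('M')"
```

```text
time_s: 15.52
eef_pos: [521.3, 119.0, 142.7]
ee_rot: [0.264, 0.16, 0.688, -0.657]
force: [1.6, 1.9, 0.6]
grip_width: 0.166
t 15.52 along 34.0 perp -0.3 lat -0.5 | F along -0.6 perp 1.9 lat 1.6 | grip 14.1mm turnerr [-0.001  0.001 -0.   ] q [-0.05  0.2   2.05  0.39  0.31  1.03]
time_s: 15.77
eef_pos: [520.2, 118.8, 144.3]
ee_rot: [0.264, 0.16, 0.688, -0.657]
force: [1.0, 3.8, 0.8]
grip_width: 0.172
t 15.77 along 36.0 perp -0.3 lat -0.6 | F along -0.2 perp 1.8 lat 3.6 | grip 14.7mm turnerr [-0.001  0.001 -0.   ] q [-0.05  0.19  2.05  0.38  0.32  1.04]
```

Lateral overcorrected; half back, keep pulling.

```bash
python3 -m handwheel '[{"grip":8,"tx":0,"ty":-1,"tz":-0.5,"wx":0,"wy":0,"wz":0},{"grip":8,"tx":0,"ty":-1,"tz":0,"wx":0,"wy":0,"wz":0},{"grip":8,"tx":0,"ty":0,"tz":0,"wx":0,"wy":0,"wz":0}]'; python3 -c "
from plan import *
info('M')"; python3 -m handwheel '[{"grip":8,"tx":0,"ty":-1,"tz":0,"wx":0,"wy":0,"wz":0},{"grip":8,"tx":0,"ty":-1,"tz":0,"wx":0,"wy":0,"wz":0},{"grip":8,"tx":0,"ty":0,"tz":0,"wx":0,"wy":0,"wz":0}]'; python3 -c "
from plan import *
info('M')"
```

```text
time_s: 16.02
eef_pos: [519.0, 118.8, 145.8]
ee_rot: [0.264, 0.161, 0.688, -0.657]
force: [2.4, 1.2, -0.3]
grip_width: 0.17
t 16.02 along 37.9 perp -0.4 lat -0.4 | F along -1.7 perp 1.9 lat 0.8 | grip 14.6mm turnerr [-0.002  0.001 -0.   ] q [-0.05  0.19  2.06  0.38  0.32  1.04]
time_s: 16.27
eef_pos: [518.0, 118.6, 147.3]
ee_rot: [0.264, 0.161, 0.688, -0.657]
force: [5.0, 1.6, -3.8]
grip_width: 0.169
t 16.27 along 39.7 perp -0.4 lat -0.4 | F along -6.1 perp 2.0 lat 0.8 | grip 14.5mm turnerr [-0.002  0.001 -0.   ] q [-0.05  0.18  2.06  0.37  0.32  1.05]
```

```bash
python3 -m handwheel '[{"grip":8,"tx":0,"ty":-1,"tz":0,"wx":0,"wy":0,"wz":0},{"grip":8,"tx":0,"ty":-1,"tz":0,"wx":0,"wy":0,"wz":0},{"grip":8,"tx":0,"ty":0,"tz":0,"wx":0,"wy":0,"wz":0}]'; python3 -c "
from plan import *
info('M')"; python3 -m handwheel '[{"grip":8,"tx":0,"ty":-1,"tz":0,"wx":0,"wy":0,"wz":0},{"grip":8,"tx":0,"ty":-1,"tz":0,"wx":0,"wy":0,"wz":0},{"grip":8,"tx":0,"ty":0,"tz":0,"wx":0,"wy":0,"wz":0}]'; python3 -c "
from plan import *
info('M')"
```

```text
time_s: 16.52
eef_pos: [516.8, 118.4, 148.8]
ee_rot: [0.264, 0.161, 0.688, -0.657]
force: [8.8, 1.9, -5.3]
grip_width: 0.167
t 16.52 along 41.6 perp -0.5 lat -0.4 | F along -9.5 perp 4.3 lat 0.5 | grip 14.3mm turnerr [-0.002  0.001 -0.   ] q [-0.05  0.18  2.06  0.37  0.33  1.05]
time_s: 16.77
eef_pos: [515.7, 118.2, 150.4]
ee_rot: [0.264, 0.161, 0.688, -0.657]
force: [9.2, 1.2, -6.8]
grip_width: 0.17
t 16.77 along 43.5 perp -0.5 lat -0.4 | F along -10.9 perp 3.7 lat -0.2 | grip 14.6mm turnerr [-0.002  0.001 -0.   ] q [-0.05  0.17  2.06  0.37  0.33  1.05]
```

```bash
python3 -m handwheel '[{"grip":8,"tx":-0.5,"ty":-1,"tz":0,"wx":0,"wy":0,"wz":0},{"grip":8,"tx":0,"ty":-1,"tz":0,"wx":0,"wy":0,"wz":0},{"grip":8,"tx":0,"ty":0,"tz":0,"wx":0,"wy":0,"wz":0}]'; python3 -c "
from plan import *
info('M')"; python3 -m handwheel '[{"grip":8,"tx":0,"ty":-1,"tz":0,"wx":0,"wy":0,"wz":0},{"grip":8,"tx":0,"ty":0,"tz":0,"wx":0,"wy":0,"wz":0}]'; python3 look.py M m4
```

```text
time_s: 17.02
eef_pos: [514.7, 118.1, 151.9]
ee_rot: [0.263, 0.16, 0.688, -0.657]
force: [8.9, 1.8, -9.2]
grip_width: 0.174
t 17.02 along 45.3 perp -0.5 lat -0.4 | F along -12.7 perp 2.1 lat 0.4 | grip 14.8mm turnerr [-0.002  0.     0.001] q [-0.05  0.17  2.06  0.36  0.34  1.06]
time_s: 17.18
eef_pos: [514.2, 118.0, 152.6]
ee_rot: [0.263, 0.16, 0.688, -0.657]
force: [9.1, 2.5, -9.6]
grip_width: 0.167
t 17.18 along 46.3 perp -0.5 lat -0.4 | F along -13.2 perp 2.2 lat 1.1 | grip 14.3mm turnerr [-0.002  0.     0.001] q [-0.05  0.16  2.06  0.36  0.34  1.06]
t 17.28 along 46.3 perp -0.5 lat -0.4 | F along -14.0 perp 1.1 lat 0.9 | grip 14.4mm turnerr [-0.002  0.     0.001] q [-0.05  0.16  2.06  0.36  0.34  1.06]
```

View pics/m4.png

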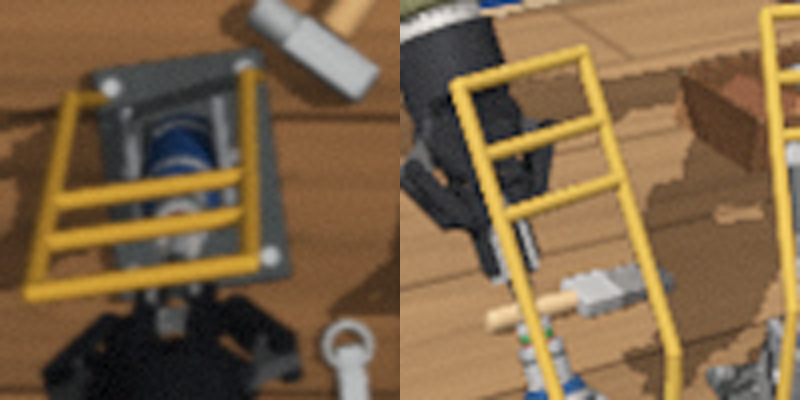

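```bash
python3 -m handwheel '[{"grip":8,"tx":0,"ty":-1,"tz":0,"wx":0,"wy":0,"wz":0},{"grip":8,"tx":0,"ty":-1,"tz":0,"wx":0,"wy":0,"wz":0},{"grip":8,"tx":0,"ty":0,"tz":0,"wx":0,"wy":0,"wz":0}]'; python3 -c "
from plan import *
info('M')";  python3 -m handwheel '[{"grip":8,"tx":0,"ty":-0.5,"tz":0,"wx":0,"wy":0,"wz":0},{"grip":8,"tx":0,"ty":0,"tz":0,"wx":0,"wy":0,"wz":0}]'; python3 look.py M m5
```

```text
time_s: 17.53
eef_pos: [513.0, 117.8, 154.2]
ee_rot: [0.263, 0.16, 0.688, -0.657]
force: [11.5, 1.1, -9.5]
grip_width: 0.167
t 17.53 along 48.2 perp -0.5 lat -0.4 | F along -14.4 perp 4.0 lat -0.7 | grip 14.3mm turnerr [-0.002  0.     0.001] q [-0.06  0.16  2.06  0.36  0.34  1.06]
time_s: 17.7
eef_pos: [512.8, 117.8, 154.5]
ee_rot: [0.263, 0.16, 0.688, -0.657]
force: [12.5, 3.2, -12.1]
grip_width: 0.165
t 17.70 along 48.6 perp -0.6 lat -0.4 | F along -17.3 perp 3.6 lat 1.2 | grip 14.1mm turnerr [-0.002  0.     0.001] q [-0.06  0.16  2.06  0.36  0.34  1.06]
t 17.80 along 48.6 perp -0.5 lat -0.4 | F along -17.2 perp 3.7 lat -0.3 | grip 14.1mm turnerr [-0.002  0.     0.001] q [-0.06  0.16  2.06  0.36  0.34  1.06]
```

```bash
python3 - <<'E'
import cv2,numpy as np
a=cv2.imread("pics/raw_m5_scene.png")[165:205,280:310];b=cv2.imread("pics/raw_m5_top.png")[175:215,200:230]
cv2.imwrite("pics/m5z.png",cv2.resize(np.hstack([b,a]),None,fx=12,fy=12,interpolation=cv2.INTER_CUBIC))
E
```

```text
(no output)
```

View pics/m5z.png

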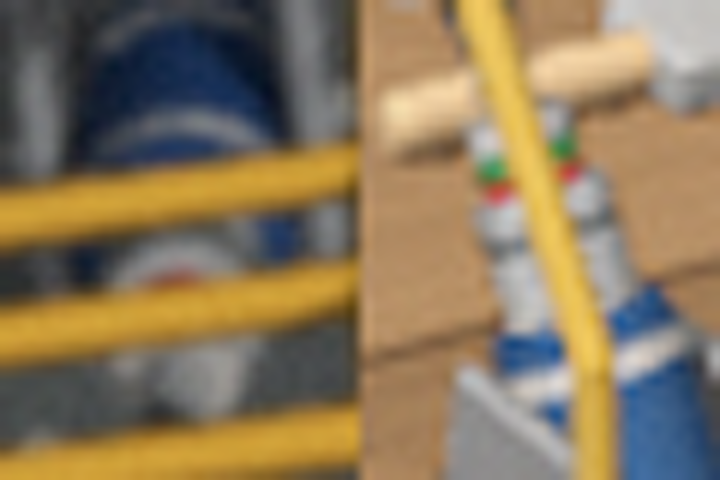

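```bash
python3 -m handwheel '[{"grip":8,"tx":0,"ty":1,"tz":0,"wx":0,"wy":0,"wz":0},{"grip":8,"tx":0,"ty":1,"tz":0,"wx":0,"wy":0,"wz":0},{"grip":8,"tx":0,"ty":0.5,"tz":0,"wx":0,"wy":0,"wz":0},{"grip":8,"tx":0,"ty":0,"tz":0,"wx":0,"wy":0,"wz":0}]'; python3 -c "
from plan import *
info('M')"
```

```text
time_s: 18.13
eef_pos: [514.1, 118.1, 153.0]
ee_rot: [0.263, 0.16, 0.688, -0.657]
force: [5.2, 1.0, -5.5]
grip_width: 0.171
t 18.13 along 46.6 perp -0.3 lat -0.3 | F along -7.5 perp 1.1 lat 0.2 | grip 14.6mm turnerr [-0.002  0.001  0.001] q [-0.05  0.16  2.06  0.36  0.34  1.06]
```

```bash
python3 -m handwheel '[{"grip":8,"tx":0,"ty":1,"tz":0,"wx":0,"wy":0,"wz":0},{"grip":8,"tx":0,"ty":1,"tz":0,"wx":0,"wy":0,"wz":0},{"grip":8,"tx":0,"ty":0,"tz":0,"wx":0,"wy":0,"wz":0}]'; python3 -c "
from plan import *
info('M')"; python3 -m handwheel '[{"grip":18,"tx":0,"ty":0,"tz":0,"wx":0,"wy":0,"wz":0},{"grip":30,"tx":0,"ty":0,"tz":0,"wx":0,"wy":0,"wz":0},{"grip":50,"tx":0,"ty":0,"tz":0,"wx":0,"wy":0,"wz":0},{"grip":60,"tx":0,"ty":0,"tz":0,"wx":0,"wy":0,"wz":0},{"grip":60,"tx":0,"ty":0,"tz":0,"wx":0,"wy":0,"wz":0}]'; python3 -c "
from plan import *
info('M')"
```

```text
time_s: 18.38
eef_pos: [515.3, 118.3, 151.4]
ee_rot: [0.264, 0.16, 0.688, -0.657]
force: [3.3, -1.5, -3.3]
grip_width: 0.171
t 18.38 along 44.6 perp -0.2 lat -0.3 | F along -4.4 perp 0.6 lat -2.0 | grip 14.6mm turnerr [-0.001  0.001  0.   ] q [-0.05  0.17  2.06  0.36  0.33  1.06]
time_s: 18.8
eef_pos: [515.4, 118.4, 151.8]
ee_rot: [0.264, 0.16, 0.688, -0.657]
force: [0.2, 1.2, 0.8]
grip_width: 0.705
t 18.80 along 44.8 perp 0.1 lat -0.3 | F along 0.4 perp 0.8 lat 1.2 | grip 60.2mm turnerr [-0.002  0.001 -0.   ] q [-0.05  0.17  2.06  0.36  0.33  1.06]
```

```bash
python3 -m handwheel '[{"grip":60,"tx":0,"ty":-10,"tz":0,"wx":0,"wy":0,"wz":0},{"grip":60,"tx":0,"ty":-20,"tz":0,"wx":0,"wy":0,"wz":0},{"grip":60,"tx":0,"ty":-30,"tz":0,"wx":0,"wy":0,"wz":0},{"grip":60,"tx":0,"ty":-35,"tz":0,"wx":0,"wy":0,"wz":0},{"grip":60,"tx":0,"ty":-35,"tz":0,"wx":0,"wy":0,"wz":0},{"grip":60,"tx":5,"ty":-25,"tz":0,"wx":0,"wy":0,"wz":0},{"grip":60,"tx":5,"ty":-10,"tz":0,"wx":0,"wy":0,"wz":0}]'; python3 look.py M m6; python3 -c "
from plan import *
to(*target('L',205,1))
a=cv2.imread('pics/raw_m6_scene.png')[145:205,280:320];b=cv2.imread('pics/raw_m6_top.png')[175:235,195:235]
cv2.imwrite('pics/m6z.png',cv2.resize(np.hstack([b,a]),None,fx=9,fy=9,interpolation=cv2.INTER_CUBIC))
"
```

```text
time_s: 19.38
eef_pos: [413.0, 102.8, 284.3]
ee_rot: [0.266, 0.162, 0.687, -0.657]
force: [0.4, -0.0, 0.6]
grip_width: 0.707
t 19.38 along 212.8 perp -8.7 lat -0.0 | F along 0.3 perp 0.7 lat -0.1 | grip 60.4mm turnerr [-0.003  0.002 -0.005] q [-0.14 -0.29  2.09  0.24  0.76  1.16]
t 19.48 along 211.2 perp -9.5 lat -0.1 | F along -0.3 perp 1.1 lat -0.1 | grip 59.9mm turnerr [-0.003  0.001 -0.004] q [-0.13 -0.28  2.09  0.24  0.75  1.16]
t 19.48 pos [413.3 102.8 282.6] rows 4 turn/row [ 0.0572  0.0825 -0.0011]
shift now [ -43.9   29.6 -279.5]
shift after turn [  49.4  -35.  -277.9] 8 [  6.17  -4.37 -34.74]
```

View pics/m6z.png

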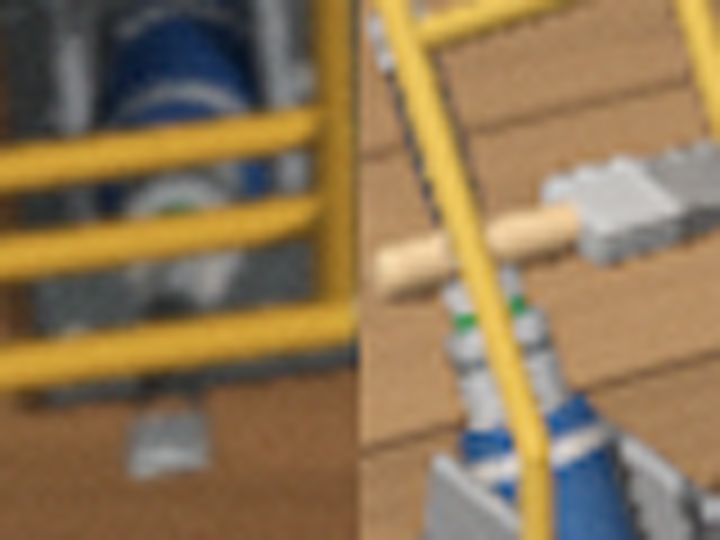

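```bash
python3 - <<'E'
from plan import *
x,R=target("M",0)
a=[proj("scene",target("M",d)[0]-16*Ro.from_euler('z',P["M"][2]).as_matrix()[:,1]*0.75)[0] for d in(0,2,4,6,8)]
print(np.round(a,2))
im=cv2.imread('pics/raw_m6_scene.png')
for u in (290,291,292,296,297): print(u,[tuple(im[v,u][::-1]) for v in range(174,188)])
im=cv2.imread('pics/raw_m5_scene.png')
print("pulled")
for u in (290,291,292,296,297): print(u,[tuple(im[v,u][::-1]) for v in range(171,188)])
E
```

```text
[[290.94 181.34]
 [290.72 180.66]
 [290.5  179.97]
 [290.28 179.28]
 [290.06 178.6 ]]
290 [(np.uint8(184), np.uint8(160), np.uint8(119)), (np.uint8(141), np.uint8(115), np.uint8(86)), (np.uint8(144), np.uint8(137), np.uint8(132)), (np.uint8(187), np.uint8(181), np.uint8(179)), (np.uint8(192), np.uint8(188), np.uint8(185)), (np.uint8(173), np.uint8(168), np.uint8(156)), (np.uint8(129), np.uint8(144), np.uint8(105)), (np.uint8(139), np.uint8(139), np.uint8(104)), (np.uint8(155), np.uint8(154), np.uint8(145)), (np.uint8(163), np.uint8(160), np.uint8(158)), (np.uint8(150), np.uint8(143), np.uint8(136)), (np.uint8(132), np.uint8(116), np.uint8(103)), (np.uint8(153), np.uint8(124), np.uint8(95)), (np.uint8(169), np.uint8(136), np.uint8(104))]
291 [(np.uint8(213), np.uint8(179), np.uint8(101)), (np.uint8(194), np.uint8(155), np.uint8(75)), (np.uint8(193), np.uint8(169), np.uint8(127)), (np.uint8(195), np.uint8(183), np.uint8(165)), (np.uint8(197), np.uint8(190), np.uint8(184)), (np.uint8(185), np.uint8(189), np.uint8(182)), (np.uint8(77), np.uint8(151), np.uint8(95)), (np.uint8(103), np.uin
[... 5551 characters left out ...]
8(127)), (np.uint8(153), np.uint8(131), np.uint8(108)), (np.uint8(127), np.uint8(116), np.uint8(109)), (np.uint8(118), np.uint8(117), np.uint8(101)), (np.uint8(98), np.uint8(123), np.uint8(84)), (np.uint8(80), np.uint8(116), np.uint8(64)), (np.uint8(136), np.uint8(93), np.uint8(55)), (np.uint8(186), np.uint8(76), np.uint8(74)), (np.uint8(181), np.uint8(146), np.uint8(135)), (np.uint8(189), np.uint8(179), np.uint8(168)), (np.uint8(187), np.uint8(169), np.uint8(148)), (np.uint8(180), np.uint8(147), np.uint8(79)), (np.uint8(193), np.uint8(156), np.uint8(72)), (np.uint8(216), np.uint8(176), np.uint8(77)), (np.uint8(226), np.uint8(187), np.uint8(85)), (np.uint8(231), np.uint8(193), np.uint8(90))]
```

```bash
python3 -m handwheel '[{"grip":60,"tx":8,"ty":-10,"tz":-15,"wx":0.057,"wy":0.0825,"wz":0},{"grip":60,"tx":8,"ty":-10,"tz":-25,"wx":0.057,"wy":0.0825,"wz":0},{"grip":60,"tx":8,"ty":-10,"tz":-30,"wx":0.057,"wy":0.0825,"wz":0},{"grip":60,"tx":4,"ty":-6,"tz":-36,"wx":0.057,"wy":0.0825,"wz":0},{"grip":60,"tx":4,"ty":-6,"tz":-38,"wx":0,"wy":0,"wz":0},{"grip":60,"tx":4,"ty":-6,"tz":-38,"wx":0,"wy":0,"wz":0},{"grip":60,"tx":4,"ty":-6,"tz":-38,"wx":0,"wy":0,"wz":0},{"grip":60,"tx":0,"ty":0,"tz":0,"wx":0,"wy":0,"wz":0},{"grip":60,"tx":0,"ty":0,"tz":0,"wx":0,"wy":0,"wz":0}]'; python3 -c "
from plan import *
info('L');to(*target('L',205,1))"
```

```text
time_s: 20.23
eef_pos: [372.1, 270.8, 291.2]
ee_rot: [-0.187, -0.218, -0.671, 0.683]
force: [0.5, 0.7, -1.0]
grip_width: 0.706
t 20.23 along 223.7 perp -12.4 lat -125.3 | F along -1.0 perp -0.3 lat 0.8 | grip 60.3mm turnerr [0.111 0.169 0.028] q [ 0.55 -0.08  1.89 -0.42  0.87  2.36]
t 20.23 pos [372.1 270.8 291.2] rows 2 turn/row [0.0556 0.0845 0.014 ]
shift now [ -33.7   31.7 -118.6]
shift after turn [ -12.3   18.7 -125.3] 4 [ -3.09   4.68 -31.33]
```

```bash
python3 -m handwheel '[{"grip":60,"tx":0,"ty":0,"tz":0,"wx":0,"wy":-0.12,"wz":0},{"grip":60,"tx":0,"ty":0,"tz":0,"wx":0,"wy":-0.12,"wz":0},{"grip":60,"tx":0,"ty":0,"tz":0,"wx":0,"wy":-0.12,"wz":0},{"grip":60,"tx":0,"ty":0,"tz":0,"wx":0,"wy":-0.12,"wz":0},{"grip":60,"tx":0,"ty":0,"tz":0,"wx":0,"wy":-0.12,"wz":0},{"grip":60,"tx":0,"ty":0,"tz":0,"wx":0,"wy":-0.12,"wz":0},{"grip":60,"tx":0,"ty":0,"tz":0,"wx":0,"wy":-0.12,"wz":0},{"grip":60,"tx":0,"ty":0,"tz":0,"wx":0,"wy":-0.12,"wz":0},{"grip":60,"tx":0,"ty":0,"tz":0,"wx":0,"wy":-0.12,"wz":0},{"grip":60,"tx":0,"ty":0,"tz":0,"wx":0,"wy":-0.12,"wz":0}]'; python3 -c "
from plan import *
info('L');to(*target('L',205,0))"
```

```text
time_s: 21.07
eef_pos: [373.3, 267.2, 291.9]
ee_rot: [-0.533, 0.205, -0.447, 0.688]
force: [-0.7, -0.5, -0.4]
grip_width: 0.703
t 21.07 along 223.2 perp -10.3 lat -128.4 | F along -0.0 perp -0.8 lat -0.7 | grip 60.0mm turnerr [ 0.113  1.367 -0.042] q [ 0.54 -0.08  1.89 -0.42  0.87  1.16]
t 21.07 pos [373.3 267.2 291.9] rows 15 turn/row [-0.003  -0.1181 -0.0079]
shift now [-125.5   31.2  -14.3]
shift after turn [ 10.3  18.2 128.4] 4 [ 2.57  4.55 32.11]
```

```bash
python3 -m handwheel '[{"grip":60,"tx":0,"ty":0,"tz":0,"wx":-0.003,"wy":-0.118,"wz":-0.008},{"grip":60,"tx":0,"ty":0,"tz":0,"wx":-0.003,"wy":-0.118,"wz":-0.008},{"grip":60,"tx":0,"ty":0,"tz":0,"wx":-0.003,"wy":-0.118,"wz":-0.008},{"grip":60,"tx":0,"ty":0,"tz":0,"wx":-0.003,"wy":-0.118,"wz":-0.008},{"grip":60,"tx":0,"ty":0,"tz":0,"wx":-0.003,"wy":-0.118,"wz":-0.008},{"grip":60,"tx":0,"ty":0,"tz":0,"wx":-0.003,"wy":-0.118,"wz":-0.008},{"grip":60,"tx":0,"ty":0,"tz":0,"wx":-0.003,"wy":-0.118,"wz":-0.008},{"grip":60,"tx":0,"ty":0,"tz":0,"wx":-0.003,"wy":-0.118,"wz":-0.008},{"grip":60,"tx":0,"ty":0,"tz":0,"wx":-0.003,"wy":-0.118,"wz":-0.008},{"grip":60,"tx":0,"ty":0,"tz":0,"wx":-0.003,"wy":-0.118,"wz":-0.008}]' >/dev/null; python3 -m handwheel '[{"grip":60,"tx":0,"ty":0,"tz":0,"wx":-0.003,"wy":-0.118,"wz":-0.008},{"grip":60,"tx":0,"ty":0,"tz":0,"wx":-0.003,"wy":-0.118,"wz":-0.008},{"grip":60,"tx":0,"ty":0,"tz":0,"wx":-0.003,"wy":-0.118,"wz":-0.008},{"grip":60,"tx":0,"ty":0,"tz":0,"wx":-0.003,"wy":-0.118,"wz":-0.008},{"grip":60,"tx":0,"ty":0,"tz":0,"wx":-0.003,"wy":-0.118,"wz":-0.008},{"grip":60,"tx":0,"ty":0,"tz":0,"wx":0,"wy":0,"wz":0}]'; python3 -c "
from plan import *
info('L');to(*target('L',205,0))"
```

```text
time_s: 22.4
eef_pos: [373.1, 267.4, 291.8]
ee_rot: [-0.643, 0.696, 0.126, 0.295]
force: [0.1, 0.1, 0.8]
grip_width: 0.703
t 22.40 along 223.2 perp -10.5 lat -128.3 | F along 0.6 perp 0.5 lat 0.1 | grip 60.0mm turnerr [ 0.001 -0.002 -0.   ] q [ 0.61 -0.02  1.85 -0.56  0.96 -0.47]
t 22.4 pos [373.1 267.4 291.8] rows 1 turn/row [ 0.0012 -0.0022 -0.0004]
shift now [ 10.3  18.1 128.3]
shift after turn [ 10.5  18.2 128.3] 4 [ 2.63  4.56 32.07]
```

```bash
python3 -m handwheel '[{"grip":60,"tx":0,"ty":0,"tz":20,"wx":0,"wy":0,"wz":0},{"grip":60,"tx":0,"ty":0,"tz":35,"wx":0,"wy":0,"wz":0},{"grip":60,"tx":2,"ty":3,"tz":38,"wx":0,"wy":0,"wz":0},{"grip":60,"tx":4,"ty":6,"tz":27,"wx":0,"wy":0,"wz":0},{"grip":60,"tx":4,"ty":9,"tz":8,"wx":0,"wy":0,"wz":0},{"grip":60,"tx":0,"ty":0,"tz":0,"wx":0,"wy":0,"wz":0},{"grip":60,"tx":0,"ty":0,"tz":0,"wx":0,"wy":0,"wz":0}]'; python3 -c "
from plan import *
info('L');to(*target('L',120,0))"
```

```text
time_s: 22.98
eef_pos: [423.1, 386.8, 283.2]
ee_rot: [-0.643, 0.695, 0.124, 0.297]
force: [-0.9, -0.8, -0.3]
grip_width: 0.709
t 22.98 along 205.2 perp 0.1 lat -0.3 | F along 0.1 perp -0.7 lat -1.0 | grip 60.5mm turnerr [ 0.002 -0.008 -0.001] q [ 0.75  0.27  1.54 -0.59  1.06 -0.34]
t 22.98 pos [423.1 386.8 283.2] rows 1 turn/row [ 0.0015 -0.0083 -0.0009]
shift now [-0.  85.2  0.4]
shift after turn [-0.1 85.2  0.3] 3 [-0.04 28.42  0.09]
```

```bash
python3 -m handwheel '[{"grip":60,"tx":0,"ty":15,"tz":0.3,"wx":0.001,"wy":-0.008,"wz":0},{"grip":60,"tx":0,"ty":25,"tz":0,"wx":0,"wy":0,"wz":0},{"grip":60,"tx":0,"ty":25,"tz":0,"wx":0,"wy":0,"wz":0},{"grip":60,"tx":0,"ty":15,"tz":0,"wx":0,"wy":0,"wz":0},{"grip":60,"tx":0,"ty":5,"tz":0,"wx":0,"wy":0,"wz":0},{"grip":60,"tx":0,"ty":0,"tz":0,"wx":0,"wy":0,"wz":0},{"grip":60,"tx":0,"ty":0,"tz":0,"wx":0,"wy":0,"wz":0}]'; python3 look.py L l1; python3 -c "
from plan import *
to(*target('L',37,0))"
```

```text
time_s: 23.57
eef_pos: [470.0, 375.9, 215.8]
ee_rot: [-0.643, 0.695, 0.128, 0.295]
force: [-1.1, 0.5, 0.3]
grip_width: 0.701
t 23.57 along 122.5 perp 0.9 lat 0.7 | F along 0.9 perp -0.8 lat 0.2 | grip 59.9mm turnerr [-0.002  0.001  0.001] q [ 0.68  0.37  1.58 -0.63  0.89 -0.32]
t 23.67 along 122.9 perp 0.9 lat 1.2 | F along 0.8 perp 0.6 lat 1.2 | grip 60.0mm turnerr [-0.003  0.001  0.002] q [ 0.68  0.37  1.58 -0.63  0.89 -0.32]
t 23.67 pos [469.9 376.5 216.2] rows 1 turn/row [-0.0033  0.0012  0.0019]
shift now [-1.1 85.9 -1.5]
shift after turn [-0.9 85.9 -1.2] 3 [-0.3  28.62 -0.41]
```

View pics/l1.png

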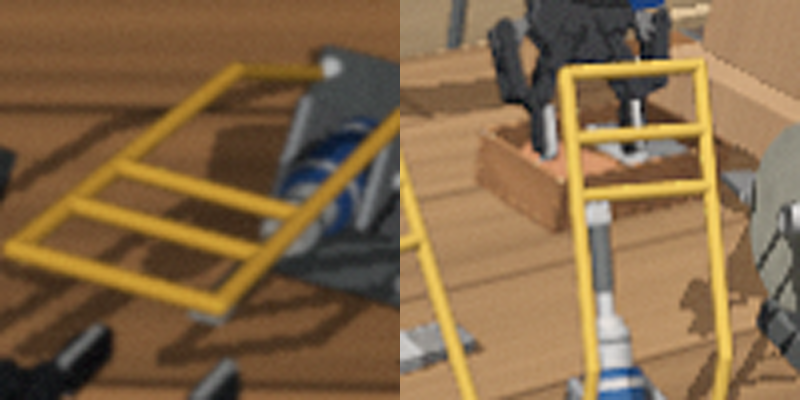

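```bash
python3 - <<'E'
from plan import *
p,R,s=cur(); q=p-R[:,1]*9
print("finger mid pred",proj("top",q),proj("scene",q), "meas top (81,233) scene",310+188/4,80+155/4)
for d in(30,60,93,132): print(d,proj("top",target("L",d)[0]).round(1),proj("scene",target("L",d)[0]).round(1))
E
```

```text
finger mid pred [[ 80.57148667 233.85215626]] [[357.78776155 117.73221241]] meas top (81,233) scene 357.0 118.75
30 [[105.5 209.1]] [[360.4 151.6]]
60 [[ 98.8 216. ]] [[359.5 141.7]]
93 [[ 91.  224.1]] [[358.5 130.7]]
132 [[ 81.1 234.4]] [[357.3 117.8]]
```

```bash
python3 -m handwheel '[{"grip":60,"tx":-0.5,"ty":10,"tz":-0.6,"wx":-0.003,"wy":0,"wz":0.002},{"grip":60,"tx":-0.4,"ty":20,"tz":-0.6,"wx":0,"wy":0,"wz":0},{"grip":60,"tx":0,"ty":22,"tz":0,"wx":0,"wy":0,"wz":0},{"grip":50,"tx":0,"ty":19,"tz":0,"wx":0,"wy":0,"wz":0},{"grip":45,"tx":0,"ty":11,"tz":0,"wx":0,"wy":0,"wz":0},{"grip":45,"tx":0,"ty":5,"tz":0,"wx":0,"wy":0,"wz":0},{"grip":45,"tx":0,"ty":0,"tz":0,"wx":0,"wy":0,"wz":0},{"grip":45,"tx":0,"ty":0,"tz":0,"wx":0,"wy":0,"wz":0}]'; python3 look.py L l2
```

```text
time_s: 24.33
eef_pos: [517.3, 363.2, 143.5]
ee_rot: [-0.643, 0.696, 0.128, 0.294]
force: [0.4, 0.8, 0.5]
grip_width: 0.527
t 24.33 along 35.1 perp -0.4 lat 0.0 | F along 0.3 perp 0.5 lat 0.9 | grip 45.0mm turnerr [ 0.001  0.002 -0.001] q [ 0.6   0.5   1.59 -0.69  0.74 -0.27]
t 24.43 along 35.5 perp -0.3 lat 0.2 | F along 0.6 perp 0.4 lat 0.2 | grip 45.4mm turnerr [-0.     0.002 -0.   ] q [ 0.6   0.5   1.59 -0.69  0.74 -0.27]
```

View pics/l2.png

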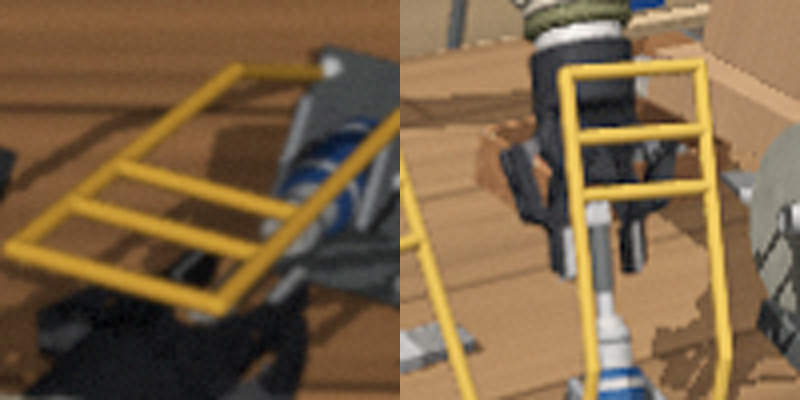

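```bash
python3 -m handwheel '[{"grip":24,"tx":0,"ty":0,"tz":0,"wx":0,"wy":0,"wz":0},{"grip":18,"tx":0,"ty":0,"tz":0,"wx":0,"wy":0,"wz":0},{"grip":12,"tx":0,"ty":0,"tz":0,"wx":0,"wy":0,"wz":0},{"grip":8,"tx":0,"ty":0,"tz":0,"wx":0,"wy":0,"wz":0},{"grip":8,"tx":0,"ty":0,"tz":0,"wx":0,"wy":0,"wz":0}]' 70; python3 -c "
from plan import *
info('L')"; python3 -m handwheel '[{"grip":8,"tx":0,"ty":-1,"tz":0,"wx":0,"wy":0,"wz":0},{"grip":8,"tx":0,"ty":-1,"tz":0,"wx":0,"wy":0,"wz":0},{"grip":8,"tx":0,"ty":0,"tz":0,"wx":0,"wy":0,"wz":0}]'; python3 -c "
from plan import *
info('L')"
```

```text
time_s: 24.85
eef_pos: [517.4, 363.7, 143.4]
ee_rot: [-0.643, 0.696, 0.128, 0.294]
force: [-0.2, 4.8, 0.2]
grip_width: 0.169
t 24.85 along 35.0 perp -0.5 lat 0.6 | F along 1.0 perp -1.0 lat 4.6 | grip 14.5mm turnerr [-0.001  0.002 -0.   ] q [ 0.6   0.5   1.59 -0.69  0.74 -0.27]
time_s: 25.1
eef_pos: [516.6, 363.8, 144.5]
ee_rot: [-0.643, 0.696, 0.128, 0.294]
force: [4.6, 5.9, -3.8]
grip_width: 0.168
t 25.10 along 36.4 perp -0.6 lat 0.5 | F along -4.8 perp 0.3 lat 6.9 | grip 14.3mm turnerr [-0.001  0.002 -0.001] q [ 0.6   0.5   1.59 -0.69  0.74 -0.27]
```

```bash
python3 -m handwheel '[{"grip":8,"tx":0,"ty":-1,"tz":0.6,"wx":0,"wy":0,"wz":0},{"grip":8,"tx":0,"ty":0,"tz":0,"wx":0,"wy":0,"wz":0}]'; python3 -c "
from plan import *
info('L')"; python3 -m handwheel '[{"grip":8,"tx":0,"ty":-1,"tz":0.2,"wx":0,"wy":0,"wz":0},{"grip":8,"tx":0,"ty":0,"tz":0,"wx":0,"wy":0,"wz":0}]'; python3 -c "
from plan import *
info('L')"
```

```text
time_s: 25.27
eef_pos: [516.2, 364.1, 145.0]
ee_rot: [-0.643, 0.696, 0.128, 0.294]
force: [5.5, 3.9, -4.9]
grip_width: 0.171
t 25.27 along 37.1 perp -0.7 lat 0.7 | F along -6.6 perp 0.8 lat 5.2 | grip 14.6mm turnerr [ 0.     0.002 -0.001] q [ 0.6   0.5   1.59 -0.69  0.75 -0.27]
time_s: 25.43
eef_pos: [515.7, 364.2, 145.6]
ee_rot: [-0.642, 0.696, 0.127, 0.294]
force: [6.7, 2.5, -5.7]
grip_width: 0.166
t 25.43 along 37.9 perp -0.7 lat 0.7 | F along -8.0 perp 1.5 lat 4.1 | grip 14.2mm turnerr [ 0.001  0.002 -0.001] q [ 0.61  0.5   1.59 -0.69  0.75 -0.27]
```

```bash
python3 -m handwheel '[{"grip":8,"tx":0,"ty":-1,"tz":0.3,"wx":0,"wy":0,"wz":0},{"grip":8,"tx":0,"ty":-1,"tz":0.2,"wx":0,"wy":0,"wz":0},{"grip":8,"tx":0,"ty":0,"tz":0,"wx":0,"wy":0,"wz":0}]'; python3 -c "
from plan import *
info('L')"; python3 -m handwheel '[{"grip":8,"tx":0,"ty":-1,"tz":0,"wx":0,"wy":0,"wz":0},{"grip":8,"tx":0,"ty":-1,"tz":0,"wx":0,"wy":0,"wz":0},{"grip":8,"tx":0,"ty":0,"tz":0,"wx":0,"wy":0,"wz":0}]'; python3 -c "
from plan import *
info('L')"
```

```text
time_s: 25.68
eef_pos: [514.7, 364.6, 147.1]
ee_rot: [-0.642, 0.697, 0.127, 0.293]
force: [7.3, 1.5, -7.2]
grip_width: 0.17
t 25.68 along 39.6 perp -0.7 lat 0.8 | F along -9.7 perp 1.4 lat 3.3 | grip 14.5mm turnerr [ 0.002  0.003 -0.002] q [ 0.61  0.5   1.59 -0.69  0.75 -0.27]
time_s: 25.93
eef_pos: [513.7, 364.9, 148.5]
ee_rot: [-0.642, 0.697, 0.127, 0.293]
force: [9.0, 1.5, -7.8]
grip_width: 0.169
t 25.93 along 41.5 perp -0.8 lat 0.8 | F along -11.2 perp 2.4 lat 3.7 | grip 14.4mm turnerr [ 0.002  0.003 -0.002] q [ 0.61  0.49  1.59 -0.69  0.75 -0.28]
```

```bash
python3 -m handwheel '[{"grip":8,"tx":0.3,"ty":-1,"tz":0.3,"wx":0,"wy":0,"wz":0},{"grip":8,"tx":0,"ty":-1,"tz":0,"wx":0,"wy":0,"wz":0},{"grip":8,"tx":0,"ty":0,"tz":0,"wx":0,"wy":0,"wz":0}]'; python3 -c "
from plan import *
info('L')"; python3 -m handwheel '[{"grip":8,"tx":0,"ty":-1,"tz":0,"wx":0,"wy":0,"wz":0},{"grip":8,"tx":0,"ty":-0.5,"tz":0,"wx":0,"wy":0,"wz":0},{"grip":8,"tx":0,"ty":0,"tz":0,"wx":0,"wy":0,"wz":0}]'; python3 look.py L l3
```

```text
time_s: 26.18
eef_pos: [512.7, 365.1, 149.9]
ee_rot: [-0.642, 0.697, 0.127, 0.293]
force: [10.3, 1.0, -9.7]
grip_width: 0.166
t 26.18 along 43.2 perp -0.8 lat 0.8 | F along -13.5 perp 2.4 lat 3.5 | grip 14.2mm turnerr [ 0.003  0.003 -0.002] q [ 0.61  0.49  1.59 -0.68  0.76 -0.28]
time_s: 26.43
eef_pos: [512.0, 365.3, 151.0]
ee_rot: [-0.642, 0.697, 0.127, 0.293]
force: [11.6, 0.6, -11.6]
grip_width: 0.166
t 26.43 along 44.5 perp -0.8 lat 0.7 | F along -15.9 perp 2.4 lat 3.5 | grip 14.2mm turnerr [ 0.003  0.003 -0.002] q [ 0.61  0.49  1.59 -0.68  0.76 -0.28]
t 26.53 along 44.5 perp -0.8 lat 0.8 | F along -15.8 perp 2.0 lat 3.7 | grip 14.1mm turnerr [ 0.003  0.003 -0.002] q [ 0.61  0.49  1.59 -0.68  0.76 -0.28]
```

One more millimetre to sit at ~16 N net, then look.

```bash
python3 -m handwheel '[{"grip":8,"tx":0,"ty":-1,"tz":0,"wx":0,"wy":0,"wz":0},{"grip":8,"tx":0,"ty":0,"tz":0,"wx":0,"wy":0,"wz":0},{"grip":8,"tx":0,"ty":0,"tz":0,"wx":0,"wy":0,"wz":0}]';python3 look.py L l4; python3 - <<'E'
import cv2,numpy as np
a=cv2.imread("pics/raw_l4_scene.png")[140:185,345:380];b=cv2.imread("pics/raw_l1_scene.png")[140:185,345:380]
cv2.imwrite("pics/l4z.png",cv2.resize(np.hstack([b,a]),None,fx=10,fy=10,interpolation=cv2.INTER_CUBIC))
E
```

```text
time_s: 26.78
eef_pos: [511.4, 365.4, 151.7]
ee_rot: [-0.642, 0.697, 0.127, 0.293]
force: [11.8, 0.5, -10.4]
grip_width: 0.167
t 26.78 along 45.4 perp -0.8 lat 0.7 | F along -15.0 perp 3.3 lat 3.4 | grip 14.3mm turnerr [ 0.003  0.003 -0.002] q [ 0.61  0.49  1.59 -0.68  0.76 -0.28]
t 26.88 along 45.4 perp -0.8 lat 0.7 | F along -16.6 perp 2.1 lat 4.0 | grip 14.2mm turnerr [ 0.003  0.003 -0.003] q [ 0.61  0.49  1.59 -0.68  0.76 -0.28]
```

View pics/l4z.png

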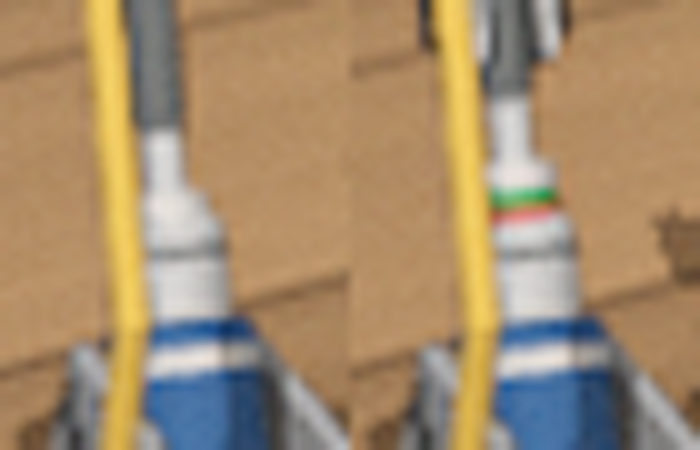

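```bash
python3 -m handwheel '[{"grip":8,"tx":0,"ty":1,"tz":0,"wx":0,"wy":0,"wz":0},{"grip":8,"tx":0,"ty":1,"tz":0,"wx":0,"wy":0,"wz":0},{"grip":8,"tx":0,"ty":1,"tz":0,"wx":0,"wy":0,"wz":0},{"grip":8,"tx":0,"ty":0,"tz":0,"wx":0,"wy":0,"wz":0},{"grip":18,"tx":0,"ty":0,"tz":0,"wx":0,"wy":0,"wz":0},{"grip":30,"tx":0,"ty":0,"tz":0,"wx":0,"wy":0,"wz":0},{"grip":50,"tx":0,"ty":0,"tz":0,"wx":0,"wy":0,"wz":0},{"grip":60,"tx":0,"ty":0,"tz":0,"wx":0,"wy":0,"wz":0},{"grip":60,"tx":0,"ty":0,"tz":0,"wx":0,"wy":0,"wz":0}]';python3 look.py L l5; python3 -m handwheel '[{"grip":60,"tx":0,"ty":-10,"tz":0,"wx":0,"wy":0,"wz":0},{"grip":60,"tx":0,"ty":-20,"tz":0,"wx":0,"wy":0,"wz":0},{"grip":60,"tx":0,"ty":-30,"tz":0,"wx":0,"wy":0,"wz":0},{"grip":60,"tx":0,"ty":-35,"tz":0,"wx":0,"wy":0,"wz":0},{"grip":60,"tx":0,"ty":-35,"tz":0,"wx":0,"wy":0,"wz":0},{"grip":60,"tx":-5,"ty":-30,"tz":0,"wx":0,"wy":0,"wz":0},{"grip":60,"tx":-5,"ty":-20,"tz":0,"wx":0,"wy":0,"wz":0},{"grip":60,"tx":0,"ty":0,"tz":0,"wx":0,"wy":0,"wz":0},{"grip":60,"tx":0,"ty":0,"tz":0,"wx":0,"wy":0,"wz":0}]'; python3 look.py L l6; python3 - <<'E'
import cv2,numpy as np
a=cv2.imread("pics/raw_l6_scene.png");b=cv2.imread("pics/raw_l6_top.png")
z=[cv2.resize(a[140:185,345:380],None,fx=8,fy=8,interpolation=cv2.INTER_CUBIC),cv2.resize(a[160:205,280:315],None,fx=8,fy=8,interpolation=cv2.INTER_CUBIC)]
cv2.imwrite("pics/l6z.png",np.hstack(z))
cv2.imwrite("pics/fs.png",cv2.resize(a,(800,600)));cv2.imwrite("pics/ft.png",cv2.resize(b,(800,600)))
E
```

```text
time_s: 27.63
eef_pos: [512.6, 365.8, 151.0]
ee_rot: [-0.642, 0.696, 0.127, 0.294]
force: [-0.6, -0.4, 0.2]
grip_width: 0.702
t 27.63 along 44.2 perp -0.3 lat 1.5 | F along 0.4 perp -0.3 lat -0.5 | grip 59.9mm turnerr [ 0.001  0.002 -0.001] q [ 0.61  0.49  1.59 -0.68  0.76 -0.28]
t 27.73 along 44.1 perp -0.4 lat 1.4 | F along -0.3 perp -0.4 lat 0.6 | grip 60.1mm turnerr [ 0.001  0.002 -0.001] q [ 0.61  0.49  1.59 -0.68  0.76 -0.28]
time_s: 28.48
eef_pos: [404.4, 393.7, 293.5]
ee_rot: [-0.643, 0.696, 0.128, 0.294]
force: [-0.5, 0.5, -0.8]
grip_width: 0.701
t 28.48 along 225.0 perp -10.2 lat 1.8 | F along -0.3 perp -1.0 lat 0.4 | grip 59.8mm turnerr [-0.001  0.003 -0.001] q [ 0.79  0.25  1.53 -0.59  1.09 -0.33]
t 28.58 along 223.0 perp -10.5 lat 1.2 | F along -0.1 perp 0.9 lat 0.2 | grip 60.1mm turnerr [ 0.003  0.003 -0.002] q [ 0.79  0.26  1.53 -0.59  1.09 -0.33]
```

View pics/l6z.png

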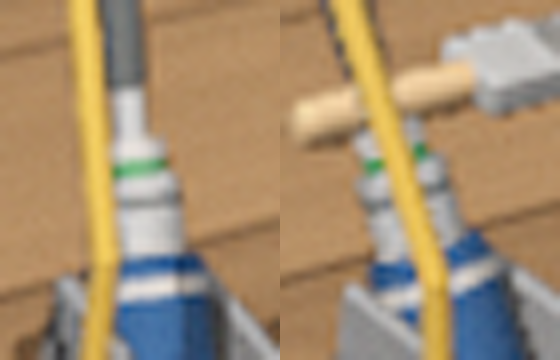

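View pics/fs.png

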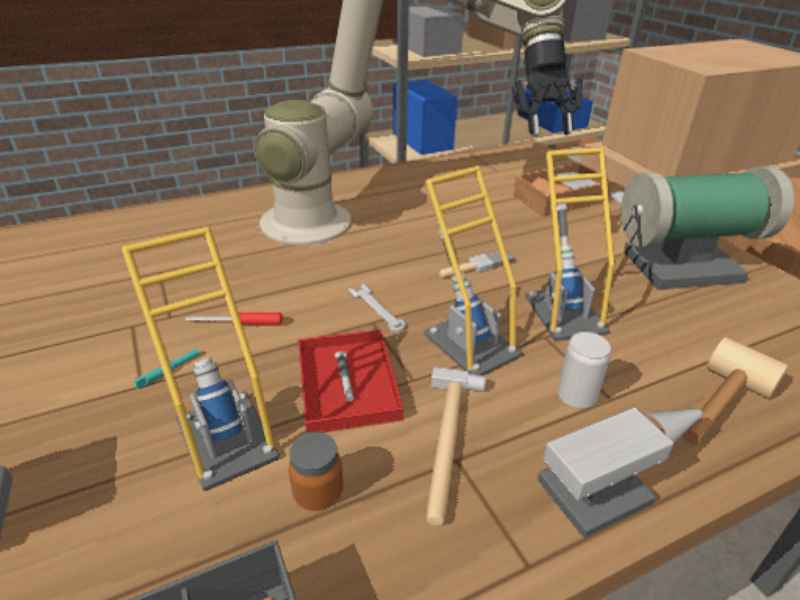

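View pics/ft.png

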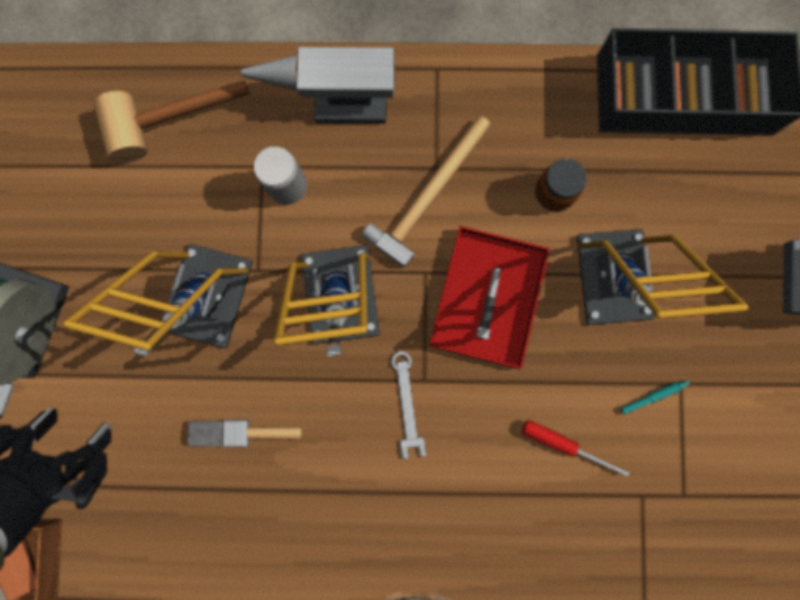

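```bash
python3 -c "
from rig import ctrl
print(ctrl.finish_job())"
```

```text
the job is handed in; nothing more can be done
None
```

All three chisels are checked, the loose one is in the red tray, and the job is handed in at about 28.6 s of the 72 s allowed. From the pictures I could not tell which stands are a, b and c, so I name them by side as seen from the robot.

- **Right-hand chisel (y ≈ -325 mm), not held:** it lifted out with a force of only about its own weight, even 15 mm out. I laid it flat in the tray at once, before testing the other two.
- **Middle chisel, held:** it had about 9 mm of play. The highest reading was 17.3 N along the axis, which is about 16 N once the chisel's weight is taken off.
- **Left-hand chisel, held:** it had about 1 to 2 mm of play. The highest reading was 16.6 N along the axis, with up to about 7 N sideways early on from slight misalignment.

**Last checks:** both held collars stayed out with the green band showing and no red. The chisel lies inside the tray, and the bystanders and the turquoise look-alike look unmoved in both camera views. The gripper is open and the arm is clear of everything.

**Disagreement:** under load, a little red showed below the green on both held collars. On the middle one the image suggested up to about 10 mm of draw, which would mean about 20 N. The force readings put it at 6 to 7 mm, and I went by those. Even 20 N would be under the 22 N limit.

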